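# Clamp a desoldering pump in its bench cradle

## Task

Load the desoldering pump into the bench cradle: lift the sprung clamp bar by its knob, turn it aside and let it down on its rest post, then lay the pump gently in the two V blocks with its nozzle in the notch of the end stop, and slide it along until its front cap presses the stop's sprung buffer plate with about 6 N for a moment, never more than 12 N. Then let go of the pump, turn the bar back across it and ease it down until its spring holds the barrel, with the cap still against the buffer; do not let the bar snap down or press on it. Leave the other things on the bench where they are.

Things in the scene. Friction and masses are not known exactly. Their poses are not given: they have to be found in the camera images.
- fixture: bench cradle, screwed down: aluminium base plate 235 x 142 x 10 mm (x -100 to +135, y -61 to +81) with two dark steel V blocks (90 degree V, 12 mm thick, at x = -50 and +42, 55 mm high), an end stop at the +x end and a sprung clamp. Origin on the table under the pump's seated axis; +x along the cradle to the end stop, +y to the clamp's post, z up
- cradle (a point): point on the pump's seated axis, 52 mm above the fixture's origin, same axes as the fixture; a seated pump's axis lies along this x axis
- stop: end stop: fixed steel bracket, its near face at x = 124 mm of the fixture (origin there, 52 mm high; axes as the fixture's), carrying a sprung buffer plate, 48 mm wide, 66 mm high. Both have an open notch 15 mm wide, 26 mm deep for the nozzle. The buffer's face is set 14 to 30 mm in front of the origin, unmeasured: feel for it. It yields 1 mm per 3 N (damped; 6 mm travel); 12 N is too hard, 3 N too light
- knob (a point): middle of the grip of the black round knob on the bar's free end: 18 mm diameter, 40 mm tall, upright, with a head 24 mm wide, 5 mm thick on top (grip middle is 25 mm below the head's top, 20 mm above the bar). 95 mm from the clamp's upright pivot; it is fixed to the bar and turns with it
- bar: steel clamp bar 14 mm wide, 10 mm thick, 108 mm long. Origin on its upright pivot (x = 42, y = 55 mm of the fixture) at mid thickness: 61 mm high with the bar down in the empty cradle, 69 mm down on a seated pump, 87 mm on its rest. The bar runs along its own -y to the knob. Pressing it on the pump with over 20 N in all (spring included) is too hard
- clamp_lift (a joint): lift of the bar (m): 0 down in the empty cradle, 0.008 on a seated pump, 0.026 on the rest post, 0.034 upper stop. Spring and weight pull down with 7 N at the bottom to 11 N at the top; let go, it snaps down hard. The rest post blocks turning aside below 0.026 and the end stop below 0.010
- clamp_turn (a joint): turn of the bar about its pivot (rad): 0 square across the cradle, growing anticlockwise from above towards the fixture's +x; 1.57 aside, over the middle of the rest post (which carries it from about 1.35 to 1.68, the end of travel). Light friction
- pump_center (a point): centre of the desoldering pump: aluminium barrel 24 mm in diameter, 160 mm long, a black six-sided cap at each end (15 mm long, 28 mm across flats), white tapered nozzle 9 mm thick, 27 mm long at the +x end, thin plunger with 18 mm button at the -x end (to 123 mm from the centre). 0.12 to 0.2 kg. x along the barrel to the nozzle; lies on its caps, axis 14 mm above the table
- pump_cap (a point): middle of the flat front face of the pump's front cap, on the axis, 95 mm from the centre towards the nozzle: this face is to bear on the end stop's buffer plate
- tin: bystander: small round yellow flux tin, 55 mm wide, 26 mm tall; leave alone
- spool: bystander: spool of solder, 48 mm wide, 40 mm tall; leave alone
- meter: bystander: hand-held meter, 130 x 62 x 36 mm; leave alone
- board: bystander: green circuit board, 100 x 120 mm; leave alone
- driver: bystander: screwdriver, 160 mm long; leave alone
- pump: the same desoldering pump; origin and axes as point pump_center
- rest_top (a point): middle of the top of the rest post for the bar, 18 x 16 mm, 82 mm above the table, at x = 92, y = 55 mm of the fixture; axes as the fixture's
Mind the look-alikes: they are no part of the job. Of the things that look like the pump, the larger one is meant.

How it is judged:
By the outcome, as a careful person would: the job done as asked, in the order asked, and still so for the second after the job is handed in, with the robot touching nothing.
It also fails if it takes over 72 s, if anything falls off the work surface, if the arm or the gripper's body presses on something with over 40 N, if the wrist force passes 120 N, or if a joint passes its speed limit or range.

## Robot

A 6-joint arm with a two-finger parallel gripper is mounted at the origin on the work surface. World frame = base frame: x ahead of the robot, y to its left, z up, the work surface at z = 0. Lengths are in m, angles in rad, forces in N, time in s.
With the tool pointing down it reaches from about 0.3 to 0.875 m from the base axis. Payload 6.4 kg.
Tool frame: the origin (TCP) lies midway between the tips of the shut fingers; the grasp point (between the pads) lies 19 mm behind it; x points along the fingers, z is the direction in which the jaws open and shut, and the axes are right-handed (so a half turn about x gives the same grasp; the last joint's range is limited). The gripper opens to 88 mm and grips with 3 to 60 N. Pads are 18 mm wide; open, the fingers measure 123 mm over their backs; the gripper's body (75 mm by 187 mm) begins 45 mm behind the grasp point.
Start: joints at [1.047, 0.181, 1.607, -0, 1.354, -0.206], TCP at [0.18, 0.546, 0.239] pointing down, gripper open.
Joint ranges: [-2.99, 2.99], [-0.89, 2.07], [0.3, 2.58], [-1.14, 4.28], [0, 2.63], [-3.12, 3.12]. Speed limits (rad/s): [2.57, 2.57, 3.01, 3.14, 3.14, 3.14].

## Interface

Orientations are given as a rotation vector (axis times angle).
In Python, from bench import manip gives the robot as it stands. The module is installed in compiled form; this text tells all that it offers.
- The arm moves only by the tool move_arm, never from a script. Its argument "increments" is a list of rows, each an object with "twist": the turn, a rotation vector about the tool's x, y, z in degrees, a list of three; "translation": the shift along the tool's x, y, z in m, a list of three; "fingers": the gripper's target within -1 to 1 (fully open at 1, half-way at 0, shut at -1). A call has 1 to 8 rows; each row shifts and turns the pose as measured when the row begins, along the tool's axes as they then stand; what a row does not reach is not made up. A row lasts 1/10 s, in which the tool goes at most 50 mm and 8.59 degrees, less where a joint would pass 70% of its speed; a pose out of reach is approached as far as the arm can. A call is refused whole if a number of a shift passes 0.05 or a number of a turn 8.59, either way. A call with a gripper value outside its range is refused whole. The fingers move at their own pace and stop on an object; "force" is the grip in N (left out, the last holds). Time passes only in rows, so rows that do not move let the fingers close. It gives the time, the measured TCP pose, the force and the opening at its end, in the units of the state.
- manip.observe(): the state, without advancing time (a new reading comes with each control period).
- manip.read_camera(name): name is "scene" or "side" or "wrist"; returns a dict with "img" (384x512x3 uint8, red, green, blue), "range_z" (384x512 float32, m along the optical axis (not along the pixel's ray), 0 where there is no reading), "fx", "fy", "cx", "cy" (pixels), "k1" (the pictures are not rectified: a ray, as slopes to the right and down, at radius r is drawn at 1 + k1 r^2 times it, then the intrinsics apply), "T" (4x4, takes a point from camera to world coordinates); the wrist camera has in their place "tool_from_camera" (4x4, takes a point from camera to tool coordinates, whose origin is the TCP and whose axes are the tool frame's). Camera axes: x right, y down, z forward; pixel columns grow to the right and rows downward; lengths in m; the calibration is good to about 2 mm. A picture is of the moment at which its call begins: read the wrist's pose just before it.
- manip.sign_off(): hands the job in, once; it reports no verdict.
The state is a dict: "time": time; "joints": joint angles; "qd": joint speeds; "tau": joint torques, N m; "tcp_pos": TCP position; "orientation": TCP orientation; "wrist_force": force on the tool from outside, world axes, zero at the start; "wrist_torque": the same for the moment, N m; "opening": finger opening in m.
Only numpy, scipy, OpenCV 4.12 (cv2) and the standard library are available. Lean on these libraries where they do the work, as an engineer would, in place of code of your own. Each camera call takes 0.05 s, during which the arm holds its last target.

## Working session

There is one attempt and no reset: what is moved stays moved. The work goes in short steps, Python scripts to look and compute and a tool call to move; the robot and the scene stay as the last step left them, time stands still between calls to the robot, and variables do not carry over. Pictures are saved under pics/ and viewed, and the job is handed in when it is done.

Besides the shell and the picture viewer there is one more tool, called after "Call:" by a JSON object that holds its "op" and its "data", one argument or row to a line. move_arm: Moves the arm, as the interface text tells. Its arguments: {"type":"object","properties":{"increments":{"type":"array","items":{"type":"object","properties":{"twist":{"type":"array","items":{"type":"number"}},"translation":{"type":"array","items":{"type":"number"}},"fingers":{"type":"number"}}}},"force":{"type":"number"}},"required":["increments"]}

```bash
mkdir -p pics; cat > h.py <<'E'
import numpy as np, cv2
from bench import manip
from scipy.spatial.transform import Rotation as R
def tcpT(s=None):
    s=s or manip.observe(); T=np.eye(4); T[:3,:3]=R.from_rotvec(s["orientation"]).as_matrix(); T[:3,3]=s["tcp_pos"]; return T
def cam(name):
    T0=tcpT(); c=manip.read_camera(name)
    c["T"]=c["T"] if "T" in c else T0@c["tool_from_camera"]
    return c
def und(c,u,v):
    p=np.array([(u-c["cx"])/c["fx"],(v-c["cy"])/c["fy"]]); q=p.copy()
    for _ in range(20): q=p/(1+c["k1"]*(q@q))
    return q
def ray(c,u,v):
    q=und(c,u,v); d=c["T"][:3,:3]@np.r_[q,1]; return c["T"][:3,3],d
def atz(c,u,v,z):
    o,d=ray(c,u,v); return o+d*(z-o[2])/d[2]
def pt(c,u,v):
    o,d=ray(c,u,v); return o+d*c["range_z"][int(round(v)),int(round(u))]
def cloud(c):
    h,w=c["range_z"].shape; u,v=np.meshgrid(np.arange(w),np.arange(h)); px=(u-c["cx"])/c["fx"]; py=(v-c["cy"])/c["fy"]; x,y=px.copy(),py.copy()
    for _ in range(20):
        k=1+c["k1"]*(x*x+y*y); x=px/k;y=py/k
    Z=c["range_z"]; P=np.stack([x*Z,y*Z,Z],-1)@c["T"][:3,:3].T+c["T"][:3,3]; P[Z==0]=np.nan; return P
def proj(c,P):
    p=np.linalg.inv(c["T"])@np.r_[P,1]; q=p[:2]/p[2]; k=1+c["k1"]*(q@q); return q[0]*k*c["fx"]+c["cx"],q[1]*k*c["fy"]+c["cy"]
def save(n,img,s=1): cv2.imwrite(f"pics/{n}.png",cv2.resize(cv2.cvtColor(img,cv2.COLOR_RGB2BGR),None,fx=s,fy=s,interpolation=cv2.INTER_CUBIC))
E
python3 - <<'E'
from h import *
import pickle
print(manip.observe())
for n in ["scene","side","wrist"]:
    c=cam(n); save(n+"0",c["img"],1.5); pickle.dump(c,open(n+"0.pkl","wb")); print(n,c["T"].round(3).tolist(),c["fx"],c["k1"])
E
```

```text
{'time': 0.0, 'joints': array([ 1.04669030e+00,  1.81524822e-01,  1.60800184e+00, -3.35978118e-05,
        1.35378767e+00, -2.06273164e-01]), 'qd': array([ 0.00119123,  0.00090624, -0.00029525, -0.00040647,  0.00099539,
        0.00010051]), 'tau': array([-6.80486719e-04, -4.33886969e+01, -3.41844070e+01,  7.00936932e-02,
        3.88065807e-02, -1.89897473e-04]), 'tcp_pos': array([0.17939816, 0.54573584, 0.23782223]), 'orientation': array([-0.97278921,  1.34455739,  0.97157492]), 'wrist_force': array([-0.48185305,  0.63037899,  0.31683551]), 'wrist_torque': array([-0.00749053, -0.00161386,  0.03397914]), 'opening': 0.08807968894232739}
scene [[-0.492, 0.584, -0.646, 1.243], [0.871, 0.319, -0.374, 0.339], [-0.012, -0.746, -0.665, 0.797], [0.0, 0.0, 0.0, 1.0]] 402.05722080801706 -0.1426894681762169
side [[0.869, -0.259, 0.422, 0.199], [-0.495, -0.456, 0.739, -0.632], [0.001, -0.852, -0.524, 0.499], [0.0, 0.0, 0.0, 1.0]] 348.2076586769344 -0.1080564813429226
wrist [[0.313, 0.913, 0.263, 0.112], [0.95, -0.3, -0.089, 0.567], [-0.002, 0.277, -0.961, 0.384], [0.0, 0.0, 0.0, 1.0]] 290.742746720537 -0.06027703984175819
```

View pics/scene0.png

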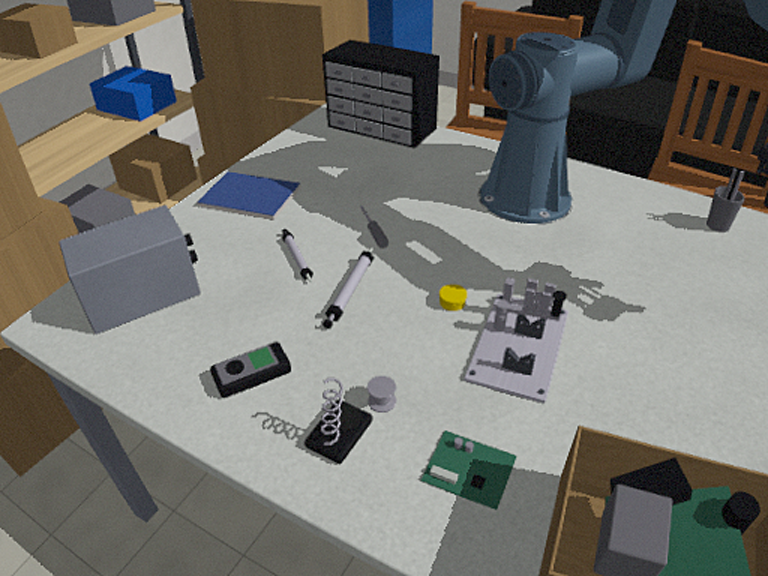

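View pics/side0.png

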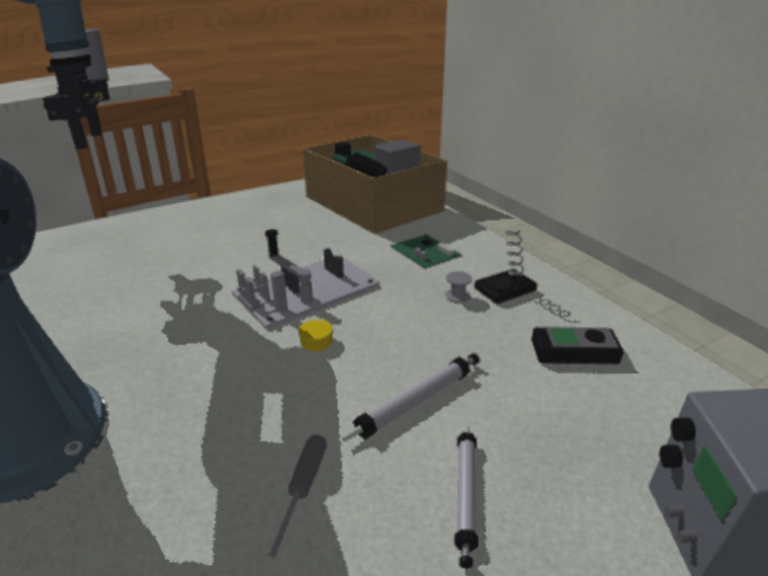

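View pics/wrist0.png

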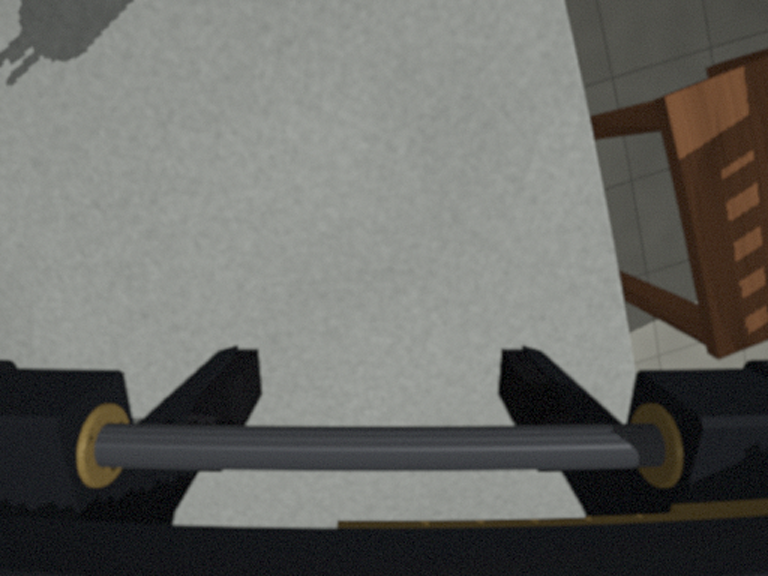

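The scene view at 768x576 shows two pump-like things: A with its caps at (366,258) and (328,318), and B with its caps at (287,237) and (307,272). A looks larger, so I'll measure both. The cradle is at about (515,345), with the knob at (559,300).

```bash
python3 - <<'E'
from h import *
import pickle
c=pickle.load(open("scene0.pkl","rb")); i=c["img"]
save("c1",i[140:235,170:270],6); save("c2",i[175:275,300:400],6)
d=pickle.load(open("side0.pkl","rb")); i=d["img"]
save("c3",i[220:384,220:340],4.5) ; save("c4",i[145:225,145:265],6)
E
```

```text
(no output)
```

View pics/c1.png

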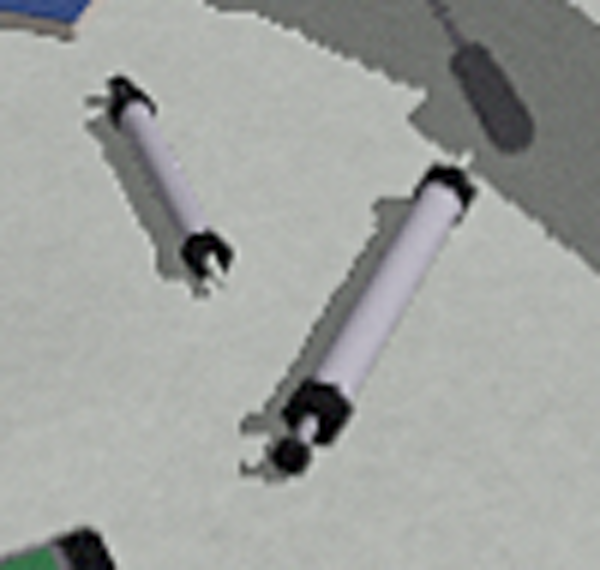

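View pics/c2.png

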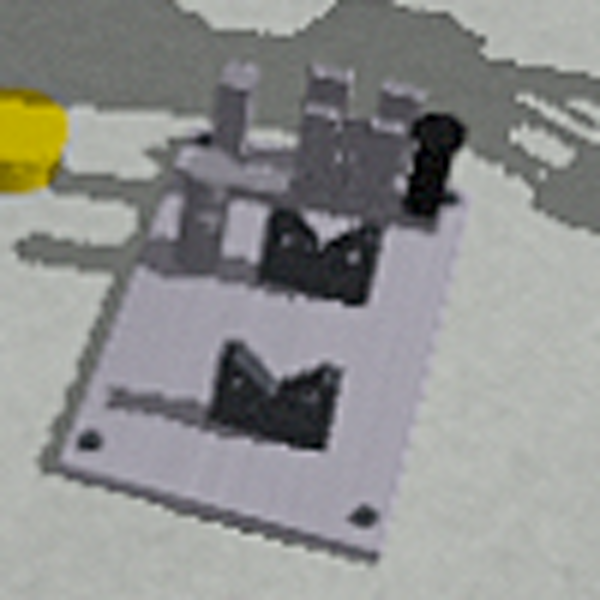

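View pics/c3.png

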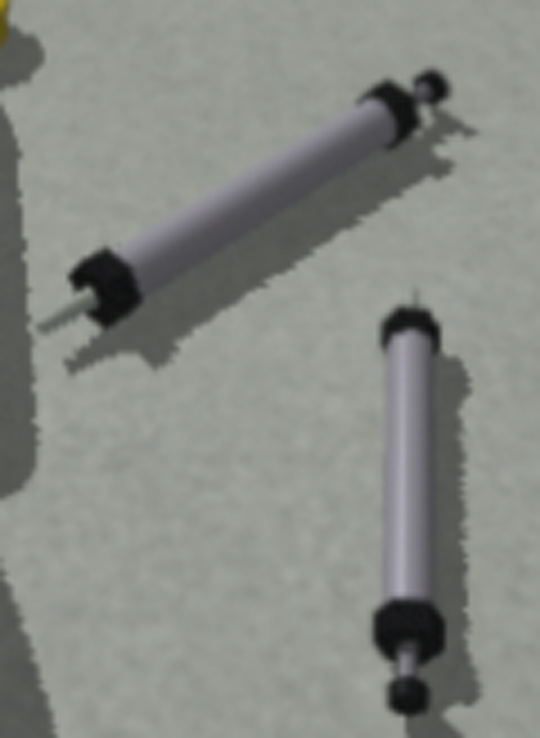

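View pics/c4.png

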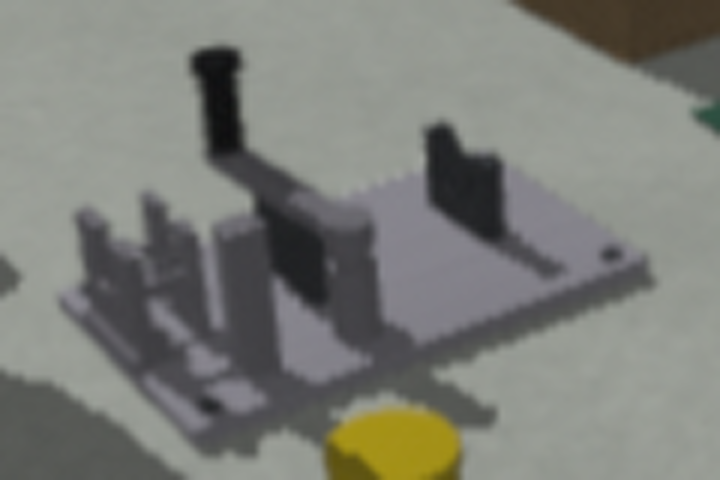

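The crops show pump A (nozzle towards the robot, button at the far end) and the smaller pump B beside it. The bar lies across the cradle with the knob on the far (+y world) side. Next I'll get rough 3D positions.

```bash
python3 - <<'E'
from h import *
import pickle
c=pickle.load(open("scene0.pkl","rb")); d=pickle.load(open("side0.pkl","rb"))
f=lambda x,y:(170+x/6,140+y/6)
print("A capfront",atz(c,*f(462,162),.014),"nozzle tip side",atz(d,220+40/4.5,220+328/4.5,.014))
for nm,a,b in [("A",f(445,190),f(318,410)),("B",f(130,100),f(207,255))]:
    p,q=atz(c,*a,.014),atz(c,*b,.014); print(nm,p,q,np.linalg.norm(p-q))
P=cloud(c); Q=cloud(d)
for nm,S in (("scene",P),("side",Q)):
    for lab,(cx,cy) in (("A",(.42,.02)),):
        m=(S[...,2]>.008)&(S[...,2]<.04)&(S[...,0]>.25)&(S[...,0]<.65)&(S[...,1]>-.2)&(S[...,1]<.2)
        n,l,st,ce=cv2.connectedComponentsWithStats(m.astype(np.uint8))
        for k in range(1,n):
            if st[k,4]>40:
                X=S[l==k]; r=cv2.minAreaRect(X[:,:2].astype(np.float32)); print(nm,ce[k].round(),st[k,4],np.round(r[0],3),np.round(r[1],3),round(r[2],1),X[:,2].max().round(3))
    m=(abs(S[...,2]-.010)<.004)&(S[...,0]>.3)&(S[...,0]<.8)&(S[...,1]>.1)&(S[...,1]<.5)
    n,l,st,ce=cv2.connectedComponentsWithStats(m.astype(np.uint8))
    for k in range(1,n):
        if st[k,4]>80:
            X=S[l==k]; r=cv2.minAreaRect(X[:,:2].astype(np.float32)); print(nm,"plate",ce[k].round(),st[k,4],np.round(r[0],4),np.round(r[1],4),round(r[2],2),np.median(X[:,2]).round(4))
# corners by pixel
g=lambda x,y:(300+x/6,175+y/6)
print("plate corners far",atz(c,*g(62,462),.010),atz(c,*g(378,550),.010), "knob top",atz(c,*g(438,128),.105))
s=lambda x,y:(145+x/6,145+y/6)
print("knob side",atz(d,*s(217,58),.106),"corner",atz(d,*s(648,262),.01),atz(d,*s(205,435),.01),atz(d,*s(62,297),.01))
E
```

```text
A capfront [ 0.38270389 -0.20988743  0.014     ] nozzle tip side [ 0.37415153 -0.21620825  0.014     ]
A [ 0.40761588 -0.2053294   0.014     ] [ 0.58013454 -0.17091127  0.014     ] 0.17591843407878294
B [ 0.42196414 -0.40114642  0.014     ] [ 0.51140384 -0.28454135  0.014     ] 0.14695646000645932
scene [231. 195.] 407 [ 0.509 -0.186] [0.221 0.033] 11.6 0.029
scene [302. 197.] 245 [0.434 0.007] [0.056 0.052] 26.3 0.027
scene [358. 201.] 125 [0.382 0.158] [0.041 0.058] 10.7 0.04
scene [338. 235.] 1339 [0.5   0.154] [0.197 0.117] 7.7 0.04
scene plate [345. 238.] 2034 [0.4805 0.1624] [0.2346 0.14  ] 7.63 0.0092
scene plate [296. 316.] 104 [0.7905 0.1603] [0.0143 0.0417] 3.0 0.0118
side [202. 195.] 1502 [0.478 0.149] [0.237 0.126] 6.3 0.04
side [210. 222.] 351 [0.431 0.003] [0.055 0.052] 67.4 0.028
side [292. 252.] 611 [ 0.522 -0.189] [0.192 0.03 ] 13.3 0.03
side plate [245. 147.] 110 [0.7028 0.3882] [0.0884 0.2112] 36.45 0.0099
side plate [220. 189.] 900 [0.5092 0.1702] [0.1829 0.1402] 0.03 0.0087
side plate [173. 202.] 225 [0.3958 0.1611] [0.0759 0.1193] 6.32 0.0089
plate corners far [0.60519671 0.11193824 0.01      ] [0.58644216 0.24715012 0.01      ] knob top [0.43197873 0.20566329 0.105     ]
knob side [0.44050157 0.21044317 0.106     ] corner [0.59977937 0.0998727  0.01      ] [0.3749191  0.06720628 0.01      ] [0.35307596 0.20417268 0.01      ]
```

```bash
python3 - <<'E'
from h import *
import pickle
s=manip.observe(); T=tcpT(s); print(T.round(4)); z=T[:3,2]
yaw=np.degrees(np.arctan2(z[1],z[0])); print("tool z yaw",yaw,"j1-j6",np.degrees(s["joints"][0]-s["joints"][5]))
c=pickle.load(open("wrist0.pkl","rb")); print((np.linalg.inv(T)@c["T"]).round(4))
E
```

```text
[[-6.000e-04 -9.499e-01  3.125e-01  1.795e-01]
 [-1.100e-03  3.125e-01  9.499e-01  5.459e-01]
 [-1.000e+00  3.000e-04 -1.200e-03  2.381e-01]
 [ 0.000e+00  0.000e+00  0.000e+00  1.000e+00]]
tool z yaw 71.79052756246918 j1-j6 71.79044498814406
[[ 1.200e-03 -2.774e-01  9.608e-01 -1.462e-01]
 [-2.000e-04 -9.608e-01 -2.774e-01  7.100e-02]
 [ 1.000e+00  2.000e-04 -1.300e-03 -1.000e-03]
 [ 0.000e+00  0.000e+00  0.000e+00  1.000e+00]]
```

```bash
cat >> h.py <<'E'
def down(yaw,pos):
    a=np.radians(yaw); z=np.array([np.cos(a),np.sin(a),0]); x=np.array([0,0,-1.]); T=np.eye(4); T[:3,0]=x;T[:3,2]=z;T[:3,1]=np.cross(z,x);T[:3,3]=pos; return T
def plan(Tt,maxt=.045,maxr=8.,n=None):
    T=tcpT(); d=Tt[:3,3]-T[:3,3]; rv=R.from_matrix(T[:3,:3].T@Tt[:3,:3]).as_rotvec(degrees=True)
    k=int(np.ceil(max(np.linalg.norm(d)/maxt,np.linalg.norm(rv)/maxr,1))); k=n or k
    print("dist",np.linalg.norm(d).round(4),"rot",rv.round(2),"rows",k)
    Rr=T[:3,:3]
    for i in range(k):
        print('{"twist":%s,"translation":%s}'%((rv/k).round(1).tolist(),(Rr.T@d/k).round(4).tolist()))
        Rr=Rr@R.from_rotvec((rv/k).round(1),degrees=True).as_matrix()
def st():
    s=manip.observe(); T=tcpT(s); z=T[:3,2]
    print("t%.2f pos %s yaw %.2f tilt %s open %.4f F %s j %s"%(s["time"],s["tcp_pos"].round(4),np.degrees(np.arctan2(z[1],z[0])),T[:2,0].round(4),s["opening"],s["wrist_force"].round(2),s["joints"].round(2)))
def fixT(o=(0.4965,0.1746),yaw=187.63):
    a=np.radians(yaw);T=np.eye(4);T[:2,:2]=[[np.cos(a),-np.sin(a)],[np.sin(a),np.cos(a)]];T[:2,3]=o;return T
def fw(x,y,z): return (fixT()@np.r_[x,y,z,1])[:3]
E
python3 - <<'E'
from h import *
print(fw(.042,-.04,.2)); plan(down(7.6,[.45,.205,.24]))
E
```

```text
[0.44956085 0.20866928 0.2       ]
dist 0.4352 rot [ 6.419e+01 -7.000e-02  3.000e-02] rows 10
{"twist":[6.4, -0.0, 0.0],"translation":[-0.0002, -0.0364, -0.0239]}
{"twist":[6.4, -0.0, 0.0],"translation":[-0.0002, -0.0388, -0.0197]}
{"twist":[6.4, -0.0, 0.0],"translation":[-0.0002, -0.0407, -0.0153]}
{"twist":[6.4, -0.0, 0.0],"translation":[-0.0002, -0.0422, -0.0106]}
{"twist":[6.4, -0.0, 0.0],"translation":[-0.0002, -0.0431, -0.0059]}
{"twist":[6.4, -0.0, 0.0],"translation":[-0.0002, -0.0435, -0.001]}
{"twist":[6.4, -0.0, 0.0],"translation":[-0.0002, -0.0433, 0.0038]}
{"twist":[6.4, -0.0, 0.0],"translation":[-0.0002, -0.0427, 0.0086]}
{"twist":[6.4, -0.0, 0.0],"translation":[-0.0002, -0.0414, 0.0133]}
{"twist":[6.4, -0.0, 0.0],"translation":[-0.0002, -0.0397, 0.0179]}
```

Call:
{"op": "move_arm", "data": {
  "increments": [
    {"twist": [6.4, 0, 0], "translation": [0, -0.0364, -0.0239], "fingers": 0.2},
    {"twist": [6.4, 0, 0], "translation": [0, -0.0388, -0.0197], "fingers": 0.2},
    {"twist": [6.4, 0, 0], "translation": [0, -0.0407, -0.0153], "fingers": 0.2},
    {"twist": [6.4, 0, 0], "translation": [0, -0.0422, -0.0106], "fingers": 0.2},
    {"twist": [6.4, 0, 0], "translation": [0, -0.0431, -0.0059], "fingers": 0.2},
    {"twist": [6.4, 0, 0], "translation": [0, -0.0435, -0.001], "fingers": 0.2},
    {"twist": [6.4, 0, 0], "translation": [0, -0.0433, 0.0038], "fingers": 0.2},
    {"twist": [6.4, 0, 0], "translation": [0, -0.0427, 0.0086], "fingers": 0.2}
  ]
}}

```text
time: 0.95
tcp_pos: [0.3952, 0.2643, 0.2359]
orientation: [-0.265, 1.558, 0.263]
wrist_force: [0.8, 0.8, -0.5]
opening: 0.0529
```

```bash
python3 - <<'E'
from h import *
st(); plan(down(7.6,[.45,.205,.24]))
E
```

```text
t0.95 pos [0.3952 0.2643 0.2359] yaw 19.25 tilt [-0.0027 -0.0015] open 0.0529 F [ 0.77  0.85 -0.51] j [ 0.34 -0.04  1.85 -0.    1.34  0.  ]
dist 0.0809 rot [11.65 -0.17  0.05] rows 2
{"twist":[5.8, -0.1, 0.0],"translation":[-0.0021, -0.037, 0.0161]}
{"twist":[5.8, -0.1, 0.0],"translation":[-0.0021, -0.0352, 0.0197]}
```

Call:
{"op": "move_arm", "data": {
  "increments": [
    {"twist": [5.8, 0, 0], "translation": [-0.002, -0.037, 0.0161], "fingers": 0.2},
    {"twist": [5.8, 0, 0], "translation": [-0.002, -0.0352, 0.0197], "fingers": 0.2},
    {"twist": [0, 0, 0], "translation": [0, 0, 0], "fingers": 0.2}
  ]
}}

```text
time: 1.25
tcp_pos: [0.4537, 0.198, 0.2397]
orientation: [-0.093, 1.571, 0.089]
wrist_force: [0.6, 0.2, -1.3]
opening: 0.0529
```

```bash
python3 - <<'E'
from h import *
import pickle
st(); c=cam("wrist"); pickle.dump(c,open("w1.pkl","wb")); save("w1",c["img"],1.5)
E
```

```text
t1.25 pos [0.4537 0.198  0.2397] yaw 6.65 tilt [-0.002  -0.0027] open 0.0529 F [ 0.57  0.16 -1.26] j [ 0.17  0.    1.8  -0.    1.34  0.06]
```

View pics/w1.png

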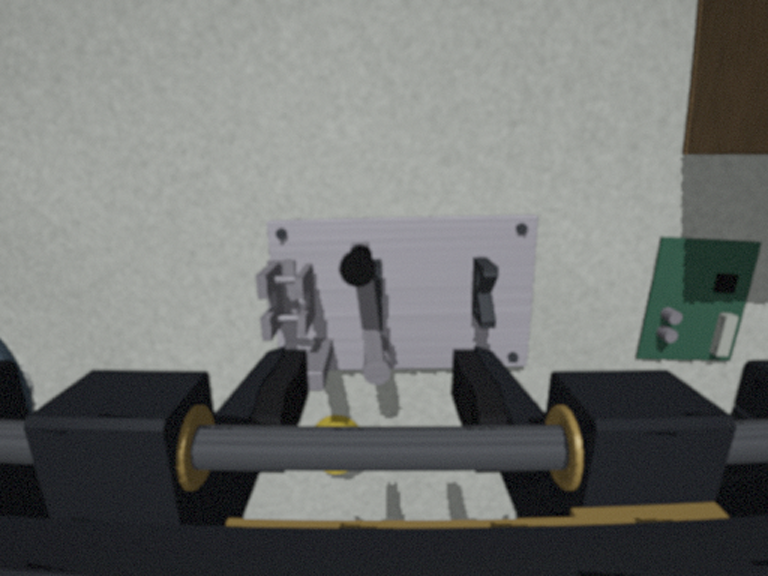

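The wrist view shows the whole cradle. The knob head is at (358,267), plate corners at (268,222), (538,216) and (527,371), and V blocks at (484,291) and behind the bar. I'll measure these now.

```bash
python3 - <<'E'
from h import *
import pickle
c=pickle.load(open("w1.pkl","rb")); save("w1c",c["img"][130:270,165:375],3.8)
P=cloud(c)
h=atz(c,358/1.5,267/1.5,.111); print("knob",h,"rangept",pt(c,358/1.5,267/1.5))
for u,v in((268,222),(538,216),(527,371)): print(atz(c,u/1.5,v/1.5,.010))
m=(abs(P[...,2]-.010)<.004)
n,l,stt,ce=cv2.connectedComponentsWithStats(m.astype(np.uint8)); k=1+stt[1:,4].argmax(); X=P[l==k]; r=cv2.minAreaRect(X[:,:2].astype(np.float32)); print(r,np.median(X[:,2]))
F=np.linalg.inv(fixT())
Q=(P@F[:3,:3].T+F[:3,3])
for nm,lo,hi in(("knob",.1,.13),("bar",.06,.075),("mid",.075,.1),("vb",.045,.06)):
    m=(Q[...,2]>lo)&(Q[...,2]<hi)&(abs(Q[...,0])<.16)&(abs(Q[...,1])<.1)
    n,l,stt,ce=cv2.connectedComponentsWithStats(m.astype(np.uint8))
    for k in range(1,n):
        if stt[k,4]>12:
            X=Q[l==k]; print(nm,stt[k,4],ce[k].round()*1.5,"min",X.min(0).round(4),"max",X.max(0).round(4),"med",np.median(X,0).round(4))
E
```

```text
knob [0.43866552 0.20566194 0.111     ] rangept [0.4386724  0.20572243 0.11126577]
[0.35492129 0.21321141 0.01      ]
[0.58508176 0.24550468 0.01      ]
[0.60635209 0.10069326 0.01      ]
((0.4790891706943512, 0.16072076559066772), (0.23485425114631653, 0.1422848403453827), 8.087981224060059) 0.010389747417184986
knob 488 [357. 267.] min [ 0.0431 -0.0498  0.106 ] max [ 0.0665 -0.0262  0.1137] med [ 0.0542 -0.0384  0.1113]
bar 47 [360.  244.5] min [ 0.0459 -0.0472  0.0604] max [ 0.0625 -0.0402  0.075 ] med [ 0.0534 -0.046   0.0662]
bar 139 [262.5 285. ] min [ 0.1256 -0.0251  0.0601] max [ 0.134  -0.006   0.0685] med [ 0.1294 -0.016   0.0662]
bar 93 [298.5 286.5] min [ 0.0991 -0.0221  0.0601] max [ 0.1053 -0.0056  0.068 ] med [ 0.1016 -0.0143  0.066 ]
bar 875 [370.5 336. ] min [ 0.0337 -0.0188  0.0606] max [0.0582 0.0685 0.0703] med [0.0474 0.0281 0.0666]
bar 134 [267. 327.] min [0.1254 0.0095 0.0604] max [0.1337 0.0287 0.0682] med [0.129  0.0184 0.0662]
bar 83 [301.5 324. ] min [0.0989 0.0094 0.0602] max [0.1051 0.0257 0.0678] med [0.1015 0.0166 0.0662]
bar 79 [318. 366.] min [0.0853 
[... 838 characters left out ...]
7.5 316.5] min [-0.0539  0.0089  0.0451] max [-0.0413  0.0268  0.0551] med [-0.047   0.0182  0.0514]
vb 49 [304.5 316.5] min [0.0989 0.0093 0.045 ] max [0.105  0.0248 0.0599] med [0.0993 0.0116 0.0526]
vb 40 [379.5 318. ] min [0.0391 0.0104 0.0451] max [0.0428 0.0277 0.0598] med [0.0404 0.017  0.051 ]
vb 75 [273. 318.] min [0.1253 0.0095 0.0457] max [0.1335 0.0289 0.0598] med [0.1259 0.0141 0.0527]
vb 16 [291. 318.] min [0.1101 0.0168 0.045 ] max [0.1187 0.0197 0.0463] med [0.1143 0.0184 0.0454]
vb 20 [385.5 355.5] min [0.0334 0.0472 0.0455] max [0.0384 0.057  0.0593] med [0.036  0.0501 0.0468]
vb 84 [318. 357.] min [0.0854 0.0485 0.0452] max [0.1027 0.0633 0.0593] med [0.0913 0.0493 0.0519]
```

View pics/w1c.png

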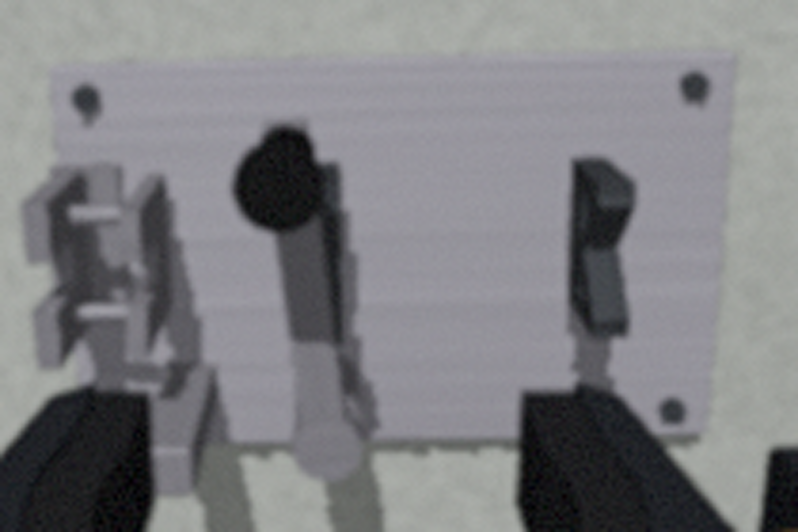

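```bash
sed -i 's/o=(0.4965,0.1746),yaw=187.63/o=(0.4950,0.1730),yaw=187.9/' h.py; python3 - <<'E'
from h import *
k=np.linalg.inv(fixT())@np.r_[.4387,.2057,.111,1]; print(k); d=k[:2]-[.042,.055]; print("turn deg",np.degrees(np.arctan2(d[0],-d[1])),np.linalg.norm(d))
st(); plan(down(14,[.4387,.2057,.068]),maxt=.03)
E
```

```text
[ 0.05127125 -0.04012779  0.111       1.        ]
turn deg 5.566521689760842 0.09557851190714614
t1.30 pos [0.4522 0.1994 0.2393] yaw 6.84 tilt [-0.0036 -0.0019] open 0.0529 F [-0.24 -0.97  0.19] j [ 0.18 -0.    1.8  -0.    1.34  0.06]
dist 0.172 rot [-7.16 -0.22  0.07] rows 6
{"twist":[-1.2, -0.0, 0.0],"translation":[0.0286, 0.0013, -0.002]}
{"twist":[-1.2, -0.0, 0.0],"translation":[0.0286, 0.0014, -0.002]}
{"twist":[-1.2, -0.0, 0.0],"translation":[0.0286, 0.0014, -0.0019]}
{"twist":[-1.2, -0.0, 0.0],"translation":[0.0286, 0.0015, -0.0019]}
{"twist":[-1.2, -0.0, 0.0],"translation":[0.0286, 0.0015, -0.0019]}
{"twist":[-1.2, -0.0, 0.0],"translation":[0.0286, 0.0016, -0.0019]}
```

Call:
{"op": "move_arm", "data": {
  "increments": [
    {"twist": [-2.4, 0, 0], "translation": [0.028, 0.003, -0.006], "fingers": 0.2},
    {"twist": [-2.4, 0, 0], "translation": [0.028, 0.003, -0.005], "fingers": 0.2},
    {"twist": [-2.4, 0, 0], "translation": [0.028, 0.003, -0.001], "fingers": 0.2},
    {"twist": [0, 0, 0], "translation": [0, 0, 0], "fingers": 0.2}
  ]
}}

```text
time: 1.7
tcp_pos: [0.4359, 0.2093, 0.1532]
orientation: [-0.2, 1.565, 0.201]
wrist_force: [-0.5, 0.0, -0.4]
opening: 0.0531
```

```bash
python3 - <<'E'
from h import *
st(); plan(down(14,[.4387,.2057,.068]),maxt=.03)
E
```

```text
t1.70 pos [0.4359 0.2093 0.1532] yaw 14.64 tilt [-0.0037 -0.0002] open 0.0531 F [-0.46  0.01 -0.36] j [ 0.2   0.08  1.91  0.    1.16 -0.05]
dist 0.0854 rot [ 0.64 -0.21 -0.04] rows 3
{"twist":[0.2, -0.1, -0.0],"translation":[0.0284, -0.0014, 0.0007]}
{"twist":[0.2, -0.1, -0.0],"translation":[0.0284, -0.0014, 0.0007]}
{"twist":[0.2, -0.1, -0.0],"translation":[0.0284, -0.0014, 0.0006]}
```

Call:
{"op": "move_arm", "data": {
  "increments": [
    {"twist": [0.2, -0.1, 0], "translation": [0.028, -0.0014, 0.0007], "fingers": 0.2},
    {"twist": [0.2, -0.1, 0], "translation": [0.028, -0.0014, 0.0007], "fingers": 0.0},
    {"twist": [0.2, 0, 0], "translation": [0.02, -0.0014, 0.0006], "fingers": 0.0},
    {"twist": [0, 0, 0], "translation": [0.004, 0, 0], "fingers": 0.0},
    {"twist": [0, 0, 0], "translation": [0.0, 0, 0], "fingers": 0.0}
  ]
}}

```text
time: 2.2
tcp_pos: [0.4395, 0.2105, 0.0766]
orientation: [-0.194, 1.557, 0.198]
wrist_force: [0.3, -0.7, 0.4]
opening: 0.0442
```

```bash
python3 - <<'E'
from h import *
st(); c=cam("wrist"); save("w2",c["img"][:,80:440],1.6)
E
```

```text
t2.20 pos [0.4395 0.2105 0.0766] yaw 14.30 tilt [0.0046 0.0028] open 0.0442 F [ 0.3  -0.68  0.44] j [ 0.2   0.2   1.95  0.    0.98 -0.05]
```

View pics/w2.png

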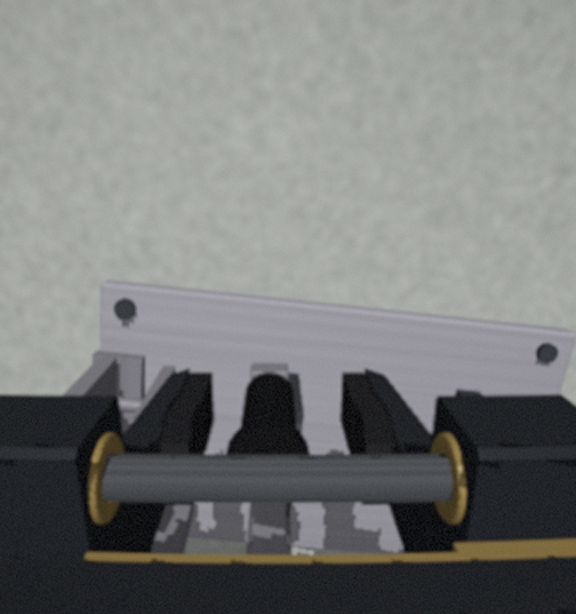

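Call:
{"op": "move_arm", "data": {
  "increments": [
    {"twist": [0, 0, 0], "translation": [0.004, -0.0045, -0.002], "fingers": 0.0},
    {"twist": [0, 0, 0], "translation": [0.0045, 0, 0], "fingers": 0.0},
    {"twist": [0, 0, 0], "translation": [0, 0, 0], "fingers": -1},
    {"twist": [0, 0, 0], "translation": [0, 0, 0], "fingers": -1},
    {"twist": [0, 0, 0], "translation": [0, 0, 0], "fingers": -1},
    {"twist": [0, 0, 0], "translation": [0, 0, 0], "fingers": -1},
    {"twist": [0, 0, 0], "translation": [0, 0, 0], "fingers": -1}
  ],
  "force": 30
}}

```text
time: 2.95
tcp_pos: [0.4415, 0.2062, 0.0721]
orientation: [-0.194, 1.55, 0.198]
wrist_force: [0.0, 0.6, -1.1]
opening: 0.0205
```

```bash
python3 - <<'E'
from h import *
st()
E
```

```text
t2.95 pos [0.4415 0.2062 0.0721] yaw 14.32 tilt [0.0118 0.0043] open 0.0205 F [ 0.02  0.58 -1.07] j [ 0.19  0.21  1.96  0.    0.96 -0.06]
```

Call:
{"op": "move_arm", "data": {
  "increments": [
    {"twist": [0, 0.4, -0.2], "translation": [0, 0, 0], "fingers": -1},
    {"twist": [0, 0, 0], "translation": [0, 0, 0], "fingers": -1},
    {"twist": [0, 0, 0], "translation": [0, 0, 0], "fingers": -1}
  ],
  "force": 40
}}

```text
time: 3.25
tcp_pos: [0.4414, 0.2061, 0.0719]
orientation: [-0.198, 1.557, 0.194]
wrist_force: [0.2, 0.6, -0.1]
opening: 0.0197
```

```bash
python3 - <<'E'
from h import *
st()
E
```

```text
t3.25 pos [0.4414 0.2061 0.0719] yaw 14.31 tilt [ 0.0051 -0.0015] open 0.0197 F [ 0.23  0.57 -0.14] j [ 0.19  0.21  1.95 -0.    0.97 -0.05]
```

Call:
{"op": "move_arm", "data": {
  "increments": [
    {"translation": [-0.004, 0, 0], "twist": [0, 0, 0], "fingers": -1},
    {"translation": [-0.004, 0, 0], "twist": [0, 0, 0], "fingers": -1},
    {"translation": [-0.004, 0, 0], "twist": [0, 0, 0], "fingers": -1}
  ]
}}

```text
time: 3.55
tcp_pos: [0.44, 0.2044, 0.0821]
orientation: [-0.201, 1.561, 0.193]
wrist_force: [1.4, -1.5, -8.4]
opening: 0.0201
```

```bash
python3 - <<'E'
from h import *
st()
E
```

```text
t3.55 pos [0.44   0.2044 0.0821] yaw 14.36 tilt [ 0.0017 -0.0048] open 0.0201 F [ 1.37 -1.52 -8.39] j [ 0.19  0.19  1.95 -0.01  1.   -0.05]
```

Call:
{"op": "move_arm", "data": {
  "increments": [
    {"translation": [-0.005, 0, 0], "twist": [0, 0, 0], "fingers": -1},
    {"translation": [-0.005, 0, 0], "twist": [0, 0, 0], "fingers": -1},
    {"translation": [-0.005, 0, 0], "twist": [0, 0, 0], "fingers": -1},
    {"translation": [-0.004, 0, 0], "twist": [0, 0, 0], "fingers": -1}
  ]
}}

```text
time: 3.95
tcp_pos: [0.4394, 0.204, 0.1015]
orientation: [-0.202, 1.562, 0.193]
wrist_force: [3.2, -1.3, -11.1]
opening: 0.0202
```

```bash
python3 - <<'E'
from h import *
st()
import pickle
c=cam("side"); save("s2",c["img"][100:260,60:300],3.3)
E
```

```text
t3.95 pos [0.4394 0.204  0.1015] yaw 14.39 tilt [ 0.0007 -0.0057] open 0.0202 F [  3.25  -1.26 -11.07] j [ 0.19  0.16  1.94 -0.01  1.04 -0.06]
```

View pics/s2.png

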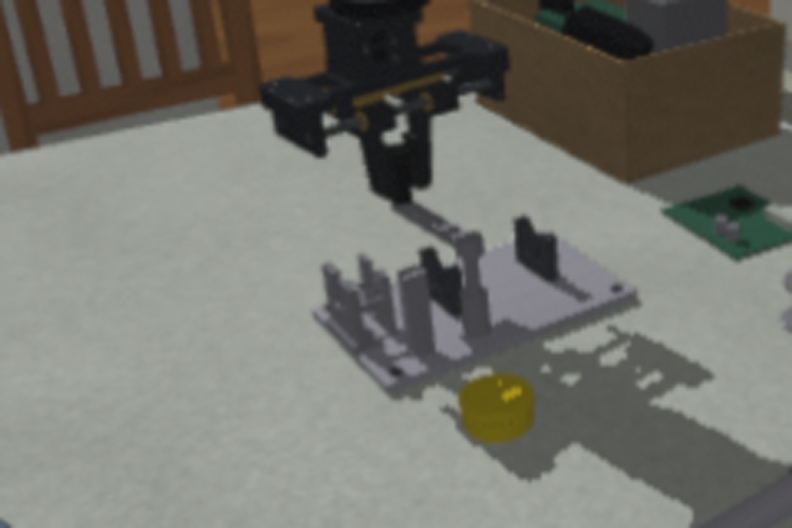

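```bash
cat >> h.py <<'E'
PIV=np.array([.042,.055])
def turnstat():
    T=tcpT(); p=(np.linalg.inv(fixT())@T[:,3]); d=p[:2]-PIV; z=T[:3,2]
    print("fix pos",p[:3].round(4),"turn(pos) %.1f r %.4f tool %.1f"%(np.degrees(np.arctan2(d[0],-d[1])),np.linalg.norm(d),np.degrees(np.arctan2(z[1],z[0]))-7.9))
E
python3 -c "
from h import *
turnstat()"
```

```text
fix pos [ 0.0506 -0.0384  0.102 ] turn(pos) 5.3 r 0.0938 tool 6.5
```

Call:
{"op": "move_arm", "data": {
  "increments": [
    {"translation": [0, -0.0004, -0.007], "twist": [-4, 0, 0], "fingers": -1},
    {"translation": [0, -0.0005, -0.0099], "twist": [-6, 0, 0], "fingers": -1},
    {"translation": [0, -0.0005, -0.0099], "twist": [-6, 0, 0], "fingers": -1}
  ]
}}

```text
time: 4.3
tcp_pos: [0.4149, 0.1946, 0.1026]
orientation: [-0.425, 1.528, 0.419]
wrist_force: [3.2, -1.6, -10.8]
opening: 0.0199
```

```bash
python3 - <<'E'
from h import *
st();turnstat()
E
```

```text
t4.30 pos [0.4149 0.1946 0.1026] yaw 30.86 tilt [ 0.0021 -0.0036] open 0.0199 F [  3.24  -1.56 -10.83] j [ 0.18  0.1   2.01 -0.    1.04 -0.35]
fix pos [ 0.0764 -0.0324  0.1026] turn(pos) 21.5 r 0.0939 tool 23.0
```

Call:
{"op": "move_arm", "data": {
  "increments": [
    {"translation": [0, -0.0005, -0.0099], "twist": [-6, 0, 0], "fingers": -1},
    {"translation": [0, -0.0005, -0.0099], "twist": [-6, 0, 0], "fingers": -1},
    {"translation": [0, -0.0005, -0.0099], "twist": [-6, 0, 0], "fingers": -1},
    {"translation": [0, -0.0005, -0.0099], "twist": [-6, 0, 0], "fingers": -1},
    {"translation": [0, -0.0005, -0.0099], "twist": [-6, 0, 0], "fingers": -1},
    {"translation": [0, -0.0005, -0.0099], "twist": [-6, 0, 0], "fingers": -1}
  ]
}}

```text
time: 4.9
tcp_pos: [0.3752, 0.1508, 0.1034]
orientation: [-0.929, 1.36, 0.925]
wrist_force: [3.4, -0.4, -10.3]
opening: 0.0201
```

```bash
python3 - <<'E'
from h import *
st();turnstat()
E
```

```text
t4.90 pos [0.3752 0.1508 0.1034] yaw 68.42 tilt [0.005  0.0001] open 0.0201 F [  3.38  -0.42 -10.31] j [ 0.09 -0.03  2.14 -0.    1.03 -1.11]
fix pos [0.1217 0.0055 0.1034] turn(pos) 58.2 r 0.0938 tool 60.5
```

Call:
{"op": "move_arm", "data": {
  "increments": [
    {"translation": [0, -0.0005, -0.0099], "twist": [-5.6, 0, 0], "fingers": -1},
    {"translation": [0, -0.0005, -0.0099], "twist": [-5.6, 0, 0], "fingers": -1},
    {"translation": [0, -0.0005, -0.0099], "twist": [-5.6, 0, 0], "fingers": -1},
    {"translation": [0, -0.0005, -0.0099], "twist": [-5.6, 0, 0], "fingers": -1},
    {"translation": [0, -0.0004, -0.008], "twist": [-4, 0, 0], "fingers": -1},
    {"translation": [0, 0, 0], "twist": [0, 0, 0], "fingers": -1}
  ]
}}

```text
time: 5.5
tcp_pos: [0.3678, 0.1058, 0.1043]
orientation: [-1.283, 1.146, 1.283]
wrist_force: [3.8, 2.0, -10.6]
opening: 0.0199
```

```bash
python3 - <<'E'
from h import *
st();turnstat()
c=cam("side"); save("s3",c["img"][100:260,60:300],3.3)
E
```

```text
t5.50 pos [0.3678 0.1058 0.1043] yaw 95.94 tilt [0.0077 0.0088] open 0.0199 F [  3.82   2.03 -10.61] j [-0.04 -0.09  2.19  0.01  1.03 -1.72]
fix pos [0.1352 0.0491 0.1043] turn(pos) 86.4 r 0.0934 tool 88.0
```

View pics/s3.png

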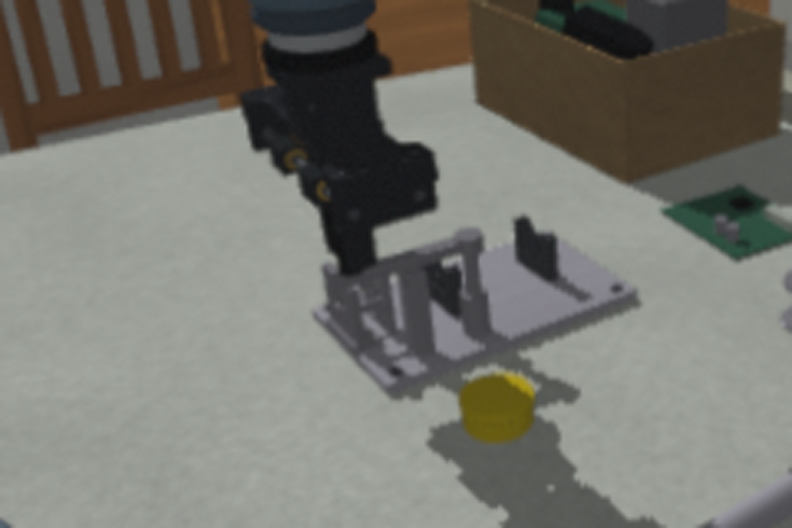

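Call:
{"op": "move_arm", "data": {
  "increments": [
    {"translation": [0.0025, 0, 0], "twist": [0, 0, 0], "fingers": -1},
    {"translation": [0.002, 0, 0], "twist": [0, 0, 0], "fingers": -1},
    {"translation": [0.0015, 0, 0], "twist": [0, 0, 0], "fingers": -1}
  ]
}}

```text
time: 5.85
tcp_pos: [0.367, 0.1072, 0.0985]
orientation: [-1.278, 1.15, 1.281]
wrist_force: [-8.3, -0.8, 12.6]
opening: 0.0201
```

Call:
{"op": "move_arm", "data": {
  "increments": [
    {"translation": [0.0015, 0, 0], "twist": [0, 0, 0], "fingers": -1}
  ]
}}

```text
time: 5.95
tcp_pos: [0.3666, 0.1073, 0.0979]
orientation: [-1.278, 1.151, 1.283]
wrist_force: [-12.1, -1.4, 21.8]
opening: 0.0199
```

Call:
{"op": "move_arm", "data": {
  "increments": [
    {"translation": [0.0015, 0, 0], "twist": [0, 0, 0], "fingers": -1}
  ]
}}

```text
time: 6.05
tcp_pos: [0.3665, 0.1072, 0.0979]
orientation: [-1.278, 1.153, 1.284]
wrist_force: [-12.0, -1.7, 19.2]
opening: 0.0203
```

Call:
{"op": "move_arm", "data": {
  "increments": [
    {"translation": [-0.0012, 0, 0], "twist": [0, 0, 0], "fingers": -1}
  ]
}}

```text
time: 6.15
tcp_pos: [0.3675, 0.1073, 0.1]
orientation: [-1.279, 1.152, 1.282]
wrist_force: [4.1, 1.4, -10.6]
opening: 0.0199
```

Call:
{"op": "move_arm", "data": {
  "increments": [
    {"translation": [0, 0, 0], "twist": [0, 0, 0], "fingers": -0.2},
    {"translation": [0, 0, 0], "twist": [0, 0, 0], "fingers": -0.1},
    {"translation": [0, 0, 0], "twist": [0, 0, 0], "fingers": 0.0},
    {"translation": [0, 0, 0], "twist": [0, 0, 0], "fingers": 0.0}
  ]
}}

```text
time: 6.55
tcp_pos: [0.3696, 0.1074, 0.1017]
orientation: [-1.281, 1.15, 1.278]
wrist_force: [-0.1, -0.3, -0.7]
opening: 0.0438
```

```bash
python3 - <<'E'
from h import *
st();turnstat()
E
```

```text
t6.55 pos [0.3696 0.1074 0.1017] yaw 95.65 tilt [0.0083 0.0068] open 0.0438 F [-0.14 -0.32 -0.67] j [-0.03 -0.08  2.19  0.01  1.02 -1.71]
fix pos [0.1333 0.0477 0.1017] turn(pos) 85.4 r 0.0916 tool 87.8
```

Call:
{"op": "move_arm", "data": {
  "increments": [
    {"translation": [-0.03, 0, 0], "twist": [0, 0, 0], "fingers": 0.0},
    {"translation": [-0.04, 0, 0], "twist": [0, 0, 0], "fingers": 0.0},
    {"translation": [-0.04, 0, 0], "twist": [0, 0, 0], "fingers": 0.0},
    {"translation": [-0.03, 0, 0], "twist": [0, 0, 0], "fingers": 0.1}
  ]
}}

```text
time: 6.95
tcp_pos: [0.3645, 0.1063, 0.2415]
orientation: [-1.273, 1.159, 1.287]
wrist_force: [0.9, -0.4, 0.2]
opening: 0.0481
```

```bash
python3 - <<'E'
from h import *
st();c=cam("side"); save("s4",c["img"][100:260,60:300],3.3)
plan(down(101.5,[.50,-.18,.24]))
E
```

```text
t6.95 pos [0.3645 0.1063 0.2415] yaw 95.59 tilt [-0.0045  0.007 ] open 0.0481 F [ 0.9  -0.4   0.24] j [-0.04 -0.3   2.05  0.01  1.39 -1.71]
dist 0.3158 rot [-5.89  0.36  0.21] rows 8
{"twist":[-0.7, 0.0, 0.0],"translation":[0.0006, -0.0131, -0.0372]}
{"twist":[-0.7, 0.0, 0.0],"translation":[0.0006, -0.0126, -0.0374]}
{"twist":[-0.7, 0.0, 0.0],"translation":[0.0006, -0.0121, -0.0376]}
{"twist":[-0.7, 0.0, 0.0],"translation":[0.0006, -0.0117, -0.0377]}
{"twist":[-0.7, 0.0, 0.0],"translation":[0.0006, -0.0112, -0.0378]}
{"twist":[-0.7, 0.0, 0.0],"translation":[0.0006, -0.0108, -0.038]}
{"twist":[-0.7, 0.0, 0.0],"translation":[0.0006, -0.0103, -0.0381]}
{"twist":[-0.7, 0.0, 0.0],"translation":[0.0006, -0.0098, -0.0382]}
```

View pics/s4.png

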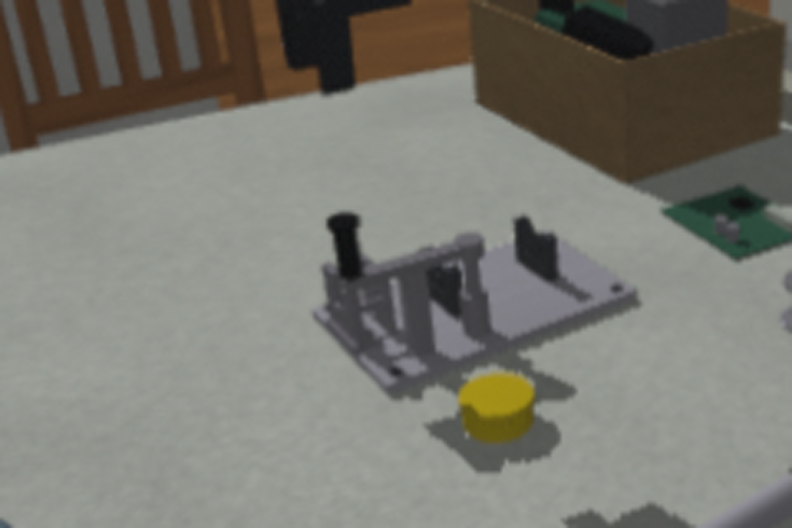

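The bar is now resting on its post, aside of the cradle, with the knob at (343,240) in the crop. I'll move on to the pump.

Call:
{"op": "move_arm", "data": {
  "increments": [
    {"twist": [-0.7, 0, 0], "translation": [0.0006, -0.0131, -0.0372], "fingers": 0.1},
    {"twist": [-0.7, 0, 0], "translation": [0.0006, -0.0126, -0.0374], "fingers": 0.1},
    {"twist": [-0.7, 0, 0], "translation": [0.0006, -0.0121, -0.0376], "fingers": 0.1},
    {"twist": [-0.7, 0, 0], "translation": [0.0006, -0.0117, -0.0377], "fingers": 0.1},
    {"twist": [-0.7, 0, 0], "translation": [0.0006, -0.0112, -0.0378], "fingers": 0.1},
    {"twist": [-0.7, 0, 0], "translation": [0.0006, -0.0108, -0.038], "fingers": 0.1},
    {"twist": [-0.7, 0, 0], "translation": [0.0006, -0.0103, -0.0381], "fingers": 0.1},
    {"twist": [0, 0, 0], "translation": [0, 0, 0], "fingers": 0.1}
  ]
}}

```text
time: 7.8
tcp_pos: [0.4902, -0.1529, 0.2431]
orientation: [-1.351, 1.1, 1.341]
wrist_force: [-0.2, -0.0, -0.5]
opening: 0.0486
```

```bash
python3 - <<'E'
from h import *
import pickle
st(); c=cam("wrist"); pickle.dump(c,open("w3.pkl","wb")); save("w3",c["img"],1.5)
E
```

```text
t7.80 pos [ 0.4902 -0.1529  0.2431] yaw 100.98 tilt [0.0121 0.006 ] open 0.0486 F [-0.19 -0.05 -0.55] j [-0.54  0.03  1.76  0.01  1.34 -2.31]
```

View pics/w3.png

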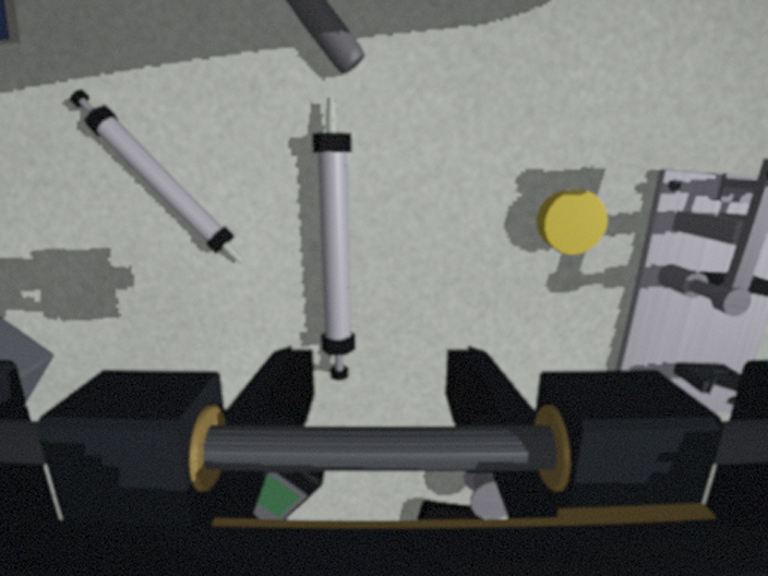

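Two candidates are in view. A has its caps at (332,142) and (339,343); B has its caps at (100,118) and (220,239). A measured 176 mm between cap middles, against 175 mm from the description, while B measured 147 mm. So A is the one meant. I'll confirm it in an enlarged crop and measure it.

```bash
python3 - <<'E'
from h import *
import pickle
c=pickle.load(open("w3.pkl","rb")); save("w3c",c["img"][50:260,150:290],2.8)
P=cloud(c); m=(P[...,2]>.008)&(P[...,2]<.04); n,l,s,ce=cv2.connectedComponentsWithStats(m.astype(np.uint8)); 
for k in range(1,n):
    if s[k,4]>150:
        X=P[l==k]; r=cv2.minAreaRect(X[:,:2].astype(np.float32)); print((ce[k]*1.5).round(),s[k,4],np.round(r[0],4),np.round(r[1],4),round(r[2],2),X[:,2].max().round(4))
a=atz(c,332/1.5,133/1.5,.028);b=atz(c,339/1.5,352/1.5,.028); print(a,b,np.linalg.norm(a-b))
for u0,v0,u1,v1 in((319,145,351,145),(320,160,347,160),(325,325,353,325)):
    p,q=atz(c,u0/1.5,v0/1.5,.014),atz(c,u1/1.5,v1/1.5,.014);print((p+q)/2,np.linalg.norm(p-q))
# barrel top line
k=[k for k in range(1,n) if abs(ce[k][0]*1.5-335)<15 and abs(ce[k][1]*1.5-245)<40][0]
X=P[l==k]; top=X[X[:,2]>.022]; mu=top.mean(0); u,sv,vt=np.linalg.svd(top[:,:2]-mu[:2]); print(mu,vt[0],np.degrees(np.arctan2(vt[0][1],vt[0][0])))
E
```

```text
[ 5. 22.] 206 [ 0.3591 -0.4871] [0.0093 0.032 ] 88.05 0.0174
[329.  33.] 1239 [ 0.3255 -0.2277] [0.0696 0.0258] 50.31 0.0284
[155. 175.] 2176 [ 0.4651 -0.3478] [0.1904 0.0252] 52.78 0.0248
[334. 241.] 3175 [ 0.4953 -0.1929] [0.2444 0.0321] 11.19 0.0305
[694. 290.] 8982 [0.4782 0.1596] [0.2367 0.1431] 8.48 0.04
[572. 221.] 1563 [0.4318 0.0025] [0.0541 0.054 ] 11.8 0.0287
[ 23. 356.] 744 [ 0.6642 -0.4714] [0.0881 0.0432] 12.7 0.04
[286. 493.] 1036 [ 0.75   -0.2055] [0.0507 0.078 ] 58.22 0.037
[457. 504.] 566 [ 0.7407 -0.0147] [0.0531 0.1035] 54.8 0.04
[ 0.40210322 -0.20823814  0.028     ] [ 0.58459478 -0.17213002  0.028     ] 0.18602947567157888
[ 0.41024495 -0.20584548  0.014     ] 0.026209085278178067
[ 0.42218417 -0.20509786  0.014     ] 0.02229878636367636
[ 0.56444183 -0.17667517  0.014     ] 0.025686749274203235
[ 0.49056742 -0.19284975  0.02554313] [0.98228255 0.18740595] 10.801437191616927
```

View pics/w3c.png

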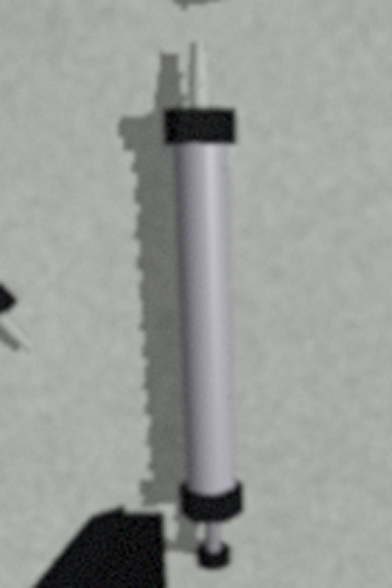

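```bash
python3 - <<'E'
from h import *
st(); plan(down(101.0,[.5041,-.1896,.05]),n=5)
E
```

```text
t7.85 pos [ 0.4893 -0.151   0.2428] yaw 101.00 tilt [0.0109 0.0075] open 0.0484 F [ 0.21 -0.85 -0.73] j [-0.54  0.03  1.76  0.01  1.34 -2.3 ]
dist 0.1972 rot [-0.    0.3   0.69] rows 5
{"twist":[-0.0, 0.1, 0.1],"translation":[0.0385, -0.001, -0.0083]}
{"twist":[-0.0, 0.1, 0.1],"translation":[0.0386, -0.001, -0.0083]}
{"twist":[-0.0, 0.1, 0.1],"translation":[0.0386, -0.0011, -0.0082]}
{"twist":[-0.0, 0.1, 0.1],"translation":[0.0386, -0.0012, -0.0081]}
{"twist":[-0.0, 0.1, 0.1],"translation":[0.0386, -0.0012, -0.0081]}
```

Call:
{"op": "move_arm", "data": {
  "increments": [
    {"twist": [0, 0.1, 0.2], "translation": [0.0386, -0.001, -0.012], "fingers": 0.1},
    {"twist": [0, 0.1, 0.2], "translation": [0.0386, -0.001, -0.012], "fingers": 0.1},
    {"twist": [0, 0.1, 0.2], "translation": [0.0386, -0.001, -0.012], "fingers": 0.1},
    {"twist": [0, 0, 0], "translation": [0.034, -0.001, -0.004], "fingers": 0.1},
    {"twist": [0, 0, 0], "translation": [0.02, 0, 0], "fingers": 0.1},
    {"twist": [0, 0, 0], "translation": [0, 0, 0], "fingers": 0.1}
  ]
}}

```text
time: 8.45
tcp_pos: [0.5016, -0.1841, 0.0686]
orientation: [-1.352, 1.108, 1.349]
wrist_force: [-1.2, 0.3, 1.1]
opening: 0.0484
```

```bash
python3 - <<'E'
from h import *
st(); plan(down(101.0,[.5041,-.1896,.006]),n=3)
E
```

```text
t8.45 pos [ 0.5016 -0.1841  0.0686] yaw 101.12 tilt [0.0032 0.0012] open 0.0484 F [-1.21  0.31  1.1 ] j [-0.58  0.31  1.83  0.    1.   -2.34]
dist 0.0629 rot [0.12 0.03 0.19] rows 3
{"twist":[0.0, 0.0, 0.1],"translation":[0.0209, -0.0004, -0.002]}
{"twist":[0.0, 0.0, 0.1],"translation":[0.0209, -0.0004, -0.002]}
{"twist":[0.0, 0.0, 0.1],"translation":[0.0209, -0.0005, -0.002]}
```

Call:
{"op": "move_arm", "data": {
  "increments": [
    {"twist": [0, 0, 0.2], "translation": [0.01, -0.0012, -0.006], "fingers": 0.1},
    {"twist": [0, 0, 0], "translation": [0.02, 0, 0], "fingers": 0.1},
    {"twist": [0, 0, 0], "translation": [0.02, 0, 0], "fingers": 0.1},
    {"twist": [0, 0, 0], "translation": [0.005, 0, 0], "fingers": 0.1},
    {"twist": [0, 0, 0], "translation": [0.0, 0, 0], "fingers": 0.1}
  ]
}}

```text
time: 8.95
tcp_pos: [0.5079, -0.19, 0.017]
orientation: [-1.359, 1.108, 1.346]
wrist_force: [-0.3, -0.5, -1.3]
opening: 0.0486
```

```bash
python3 - <<'E'
from h import *
st(); plan(down(101.0,[.5041,-.1896,.006]),n=1)
c=cam("wrist"); save("w4",c["img"][:,80:440],1.6)
E
```

```text
t8.95 pos [ 0.5079 -0.19    0.017 ] yaw 101.29 tilt [ 0.0065 -0.0041] open 0.0486 F [-0.28 -0.47 -1.34] j [-0.58  0.41  1.83  0.    0.89 -2.34]
dist 0.0117 rot [ 0.29 -0.3   0.32] rows 1
{"twist":[0.3, -0.3, 0.3],"translation":[0.011, 0.0037, 0.0012]}
```

View pics/w4.png

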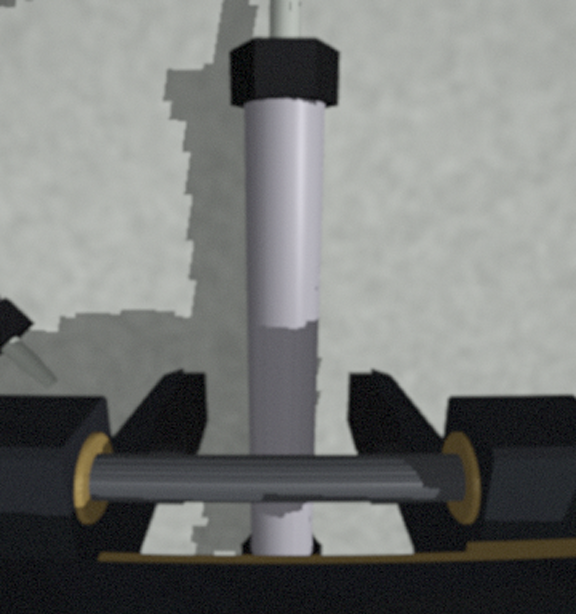

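The barrel is at x≈283 in the picture, centred between the fingers (mid ≈278). I'll go down the last 11 mm and grip.

Call:
{"op": "move_arm", "data": {
  "increments": [
    {"twist": [0.2, -0.2, 0.2], "translation": [0.007, 0.0035, 0.001], "fingers": 0.1},
    {"twist": [0, 0, 0], "translation": [0.004, 0, 0], "fingers": 0.0},
    {"twist": [0, 0, 0], "translation": [0, 0, 0], "fingers": -0.2},
    {"twist": [0, 0, 0], "translation": [0, 0, 0], "fingers": -0.6},
    {"twist": [0, 0, 0], "translation": [0, 0, 0], "fingers": -1},
    {"twist": [0, 0, 0], "translation": [0, 0, 0], "fingers": -1},
    {"twist": [0, 0, 0], "translation": [0, 0, 0], "fingers": -1}
  ],
  "force": 25
}}

```text
time: 9.7
tcp_pos: [0.5063, -0.191, 0.009]
orientation: [-1.357, 1.11, 1.343]
wrist_force: [-1.0, -0.6, -0.6]
opening: 0.0232
```

```bash
python3 - <<'E'
from h import *
st()
E
```

```text
t9.70 pos [ 0.5063 -0.191   0.009 ] yaw 101.09 tilt [ 0.007  -0.0044] open 0.0232 F [-1.04 -0.59 -0.59] j [-0.58  0.43  1.83  0.    0.88 -2.34]
```

Call:
{"op": "move_arm", "data": {
  "increments": [
    {"twist": [0, 0, 0], "translation": [-0.005, 0, 0], "fingers": -1},
    {"twist": [0, 0, 0], "translation": [-0.015, 0, 0], "fingers": -1},
    {"twist": [0, 0, 0], "translation": [-0.03, 0, 0], "fingers": -1},
    {"twist": [0, 0, 0], "translation": [-0.045, 0, 0], "fingers": -1},
    {"twist": [0, 0, 0], "translation": [-0.045, 0, 0], "fingers": -1},
    {"twist": [0, 0, 0], "translation": [0, 0, 0], "fingers": -1}
  ]
}}

```text
time: 10.3
tcp_pos: [0.5045, -0.1899, 0.1571]
orientation: [-1.356, 1.111, 1.345]
wrist_force: [0.5, -0.5, -0.6]
opening: 0.0234
```

```bash
python3 - <<'E'
from h import *
import pickle
st(); c=cam("wrist"); pickle.dump(c,open("w5.pkl","wb"));save("w5",c["img"],1.5); d=cam("side"); pickle.dump(d,open("s5.pkl","wb")); save("s5",d["img"],1.5)
E
```

```text
t10.30 pos [ 0.5045 -0.1899  0.1571] yaw 101.08 tilt [ 0.0053 -0.0033] open 0.0234 F [ 0.5  -0.5  -0.57] j [-0.58  0.19  1.78  0.    1.17 -2.34]
```

View pics/w5.png

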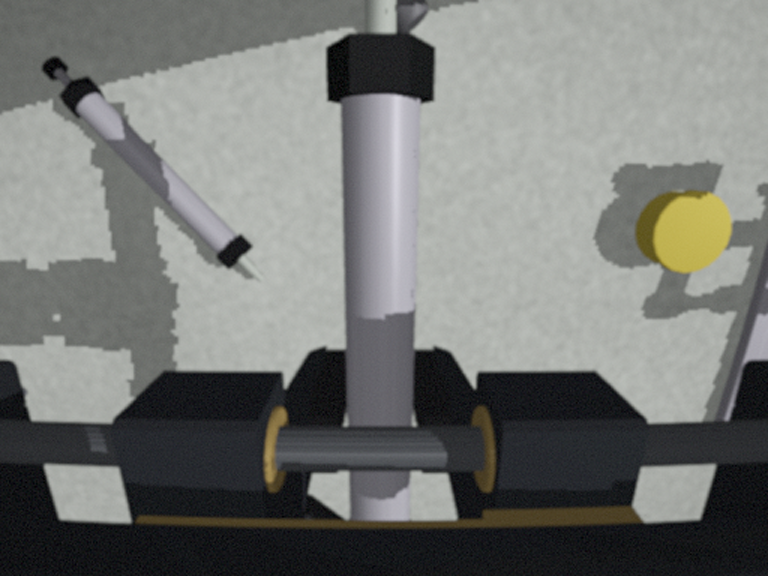

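View pics/s5.png

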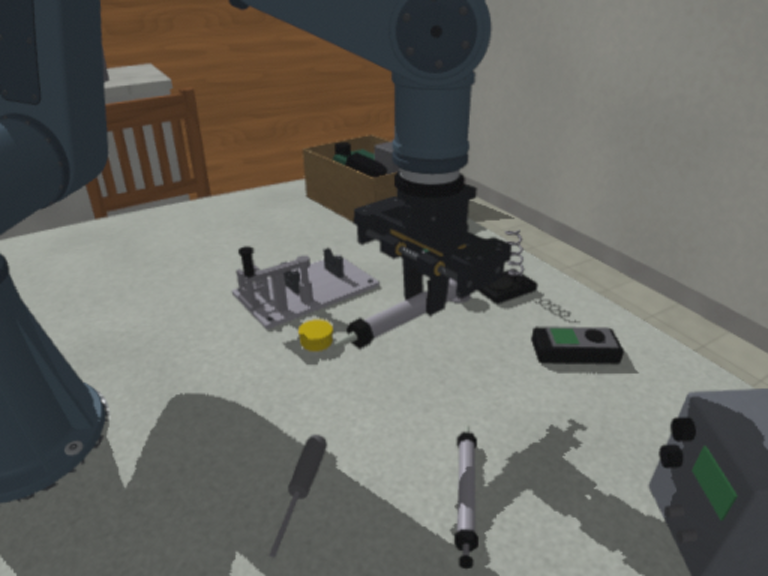

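The pump is held level. In the wrist view the front cap is at (381,68), and the bystanders haven't moved. Now I'll measure the pump's pose in the hand.

```bash
cat > hand.py <<'E'
from h import *
def hand(c,T=None):
    # points on the held pump in tool frame
    T=tcpT() if T is None else T
    P=cloud(c); iT=np.linalg.inv(T); Q=P@iT[:3,:3].T+iT[:3,3]
    m=(abs(Q[...,2])<.02)&(Q[...,1]>.012)&(Q[...,1]<.135)&(abs(Q[...,0])<.03)
    X=Q[m]; out=[]
    for y0 in np.arange(.015,.105,.008):
        S=X[(X[:,1]>=y0)&(X[:,1]<y0+.008)]
        if len(S)>20: out.append([y0+.004,np.percentile(S[:,0],3),(S[:,2].min()+S[:,2].max())/2,np.ptp(S[:,2])])
    out=np.array(out); print(out.round(4))
    return Q,m,out
E
python3 - <<'E'
from hand import *
import pickle
c=pickle.load(open("w5.pkl","rb"))
Q,m,o=hand(c)
b=o[(o[:,0]<.065)]
print("top slope",np.polyfit(b[:,0],b[:,1],1),"side slope",np.polyfit(b[:,0],b[:,2],1))
cap=Q[m&(Q[...,1]>.06)&(Q[...,1]<.12)]; 
E
```

```text
[[ 0.019  -0.0235 -0.0031  0.0234]
 [ 0.027  -0.0235 -0.0035  0.0238]
 [ 0.035  -0.0235 -0.0034  0.0231]
 [ 0.043  -0.0235 -0.003   0.0233]
 [ 0.051  -0.0234 -0.0034  0.0234]
 [ 0.059  -0.0234 -0.0031  0.0237]
 [ 0.067  -0.0235 -0.0034  0.0236]
 [ 0.075  -0.0236 -0.0032  0.0239]
 [ 0.083  -0.0235 -0.0029  0.023 ]
 [ 0.091  -0.0258 -0.003   0.0322]
 [ 0.099  -0.0259 -0.0031  0.0327]
 [ 0.107  -0.0255 -0.0029  0.0322]]
top slope [ 0.00139986 -0.02350703] side slope [ 0.00142648 -0.00330989]
```

```bash
python3 - <<'E'
from hand import *
import pickle
from scipy.optimize import least_squares
c=pickle.load(open("w5.pkl","rb"))
P=cloud(c); iT=np.linalg.inv(tcpT()); Q=P@iT[:3,:3].T+iT[:3,3]
for y in np.arange(.08,.135,.002):
    m=(abs(Q[...,2]+.003)<.02)&(abs(Q[...,1]-y)<.001)&(abs(Q[...,0])<.04); S=Q[m]
    if len(S)>3: print(round(y,3),len(S),np.ptp(S[:,2]).round(4),S[:,0].min().round(4))
p=np.array([[.4400,.2044],[.4394,.204],[.4149,.1946],[.3752,.1508],[.3678,.1058],[.3675,.1073]])
r=least_squares(lambda v:np.hypot(*(p-v[:2]).T)-v[2],[.46,.11,.095]); print(r.x,r.fun); 
print("fixT pivot",fw(.042,.055,0))
E
```

```text
0.08 257 0.023 -0.024
0.082 255 0.0229 -0.024
0.084 262 0.0227 -0.0244
0.086 258 0.0225 -0.0242
0.088 271 0.0231 -0.025
0.09 460 0.0322 -0.0264
0.092 380 0.0319 -0.0268
0.094 369 0.0318 -0.0265
0.096 386 0.0322 -0.0269
0.098 386 0.0326 -0.0266
0.1 384 0.0325 -0.0268
0.102 402 0.0323 -0.0268
0.104 326 0.0322 -0.0265
0.108 68 0.0083 -0.0163
0.11 98 0.0083 -0.0165
0.112 99 0.0082 -0.0163
0.114 98 0.0082 -0.0165
0.116 53 0.0082 -0.0163
[0.46048964 0.11344683 0.0930998 ] [ 1.32731343e-04 -1.23190443e-04 -1.78338767e-05  1.07878774e-05
 -9.52695842e-05  9.27746834e-05]
fixT pivot [0.46095805 0.11274931 0.        ]
```

```bash
python3 - <<'E'
from h import *
st(); print(fw(-.03,0,.2)); plan(down(97.9,fw(-.03,0,.18)),n=12)
E
```

```text
t10.40 pos [ 0.5018 -0.1882  0.1517] yaw 101.07 tilt [-0.0015  0.0012] open 0.0232 F [ 0.53  0.75 -1.85] j [-0.58  0.19  1.78  0.    1.17 -2.34]
[0.52471528 0.17712334 0.2       ]
dist 0.3671 rot [ 3.17  0.08 -0.07] rows 12
{"twist":[0.3, 0.0, -0.0],"translation":[-0.0023, -0.0077, 0.0295]}
{"twist":[0.3, 0.0, -0.0],"translation":[-0.0023, -0.0076, 0.0296]}
{"twist":[0.3, 0.0, -0.0],"translation":[-0.0023, -0.0074, 0.0296]}
{"twist":[0.3, 0.0, -0.0],"translation":[-0.0023, -0.0073, 0.0296]}
{"twist":[0.3, 0.0, -0.0],"translation":[-0.0023, -0.0071, 0.0297]}
{"twist":[0.3, 0.0, -0.0],"translation":[-0.0023, -0.0069, 0.0297]}
{"twist":[0.3, 0.0, -0.0],"translation":[-0.0023, -0.0068, 0.0297]}
{"twist":[0.3, 0.0, -0.0],"translation":[-0.0023, -0.0066, 0.0298]}
{"twist":[0.3, 0.0, -0.0],"translation":[-0.0023, -0.0065, 0.0298]}
{"twist":[0.3, 0.0, -0.0],"translation":[-0.0023, -0.0063, 0.0298]}
{"twist":[0.3, 0.0, -0.0],"translation":[-0.0023, -0.0062, 0.0299]}
{"twist":[0.3, 0.0, -0.0],"translation":[-0.0023, -0.006, 0.0299]}
```

Call:
{"op": "move_arm", "data": {
  "increments": [
    {"twist": [0.3, 0, 0], "translation": [-0.012, -0.0077, 0.015], "fingers": -1},
    {"twist": [0.3, 0, 0], "translation": [-0.012, -0.0076, 0.025], "fingers": -1},
    {"twist": [0.3, 0, 0], "translation": [-0.006, -0.0074, 0.03], "fingers": -1},
    {"twist": [0.3, 0, 0], "translation": [-0.002, -0.0073, 0.03], "fingers": -1},
    {"twist": [0.3, 0, 0], "translation": [0, -0.0071, 0.03], "fingers": -1},
    {"twist": [0.3, 0, 0], "translation": [0, -0.0069, 0.03], "fingers": -1},
    {"twist": [0.3, 0, 0], "translation": [0, -0.0068, 0.03], "fingers": -1},
    {"twist": [0.3, 0, 0], "translation": [0, -0.0066, 0.03], "fingers": -1}
  ]
}}

```text
time: 11.2
tcp_pos: [0.5123, 0.0455, 0.1733]
orientation: [-1.294, 1.149, 1.335]
wrist_force: [0.4, 0.5, -1.1]
opening: 0.0232
```

```bash
python3 - <<'E'
from h import *
st(); plan(down(97.9,fw(-.03,0,.18)),n=5)
E
```

```text
t11.20 pos [0.5123 0.0455 0.1733] yaw 98.10 tilt [-0.024   0.0086] open 0.0232 F [ 0.42  0.46 -1.13] j [-0.15  0.13  1.8   0.01  1.23 -1.86]
dist 0.1323 rot [ 0.21  0.68 -1.29] rows 5
{"twist":[0.0, 0.1, -0.3],"translation":[-0.0012, -0.0061, 0.0257]}
{"twist":[0.0, 0.1, -0.3],"translation":[-0.0012, -0.0061, 0.0257]}
{"twist":[0.0, 0.1, -0.3],"translation":[-0.0012, -0.0061, 0.0257]}
{"twist":[0.0, 0.1, -0.3],"translation":[-0.0012, -0.0062, 0.0257]}
{"twist":[0.0, 0.1, -0.3],"translation":[-0.0012, -0.0062, 0.0257]}
```

Call:
{"op": "move_arm", "data": {
  "increments": [
    {"twist": [0, 0.1, -0.3], "translation": [-0.001, -0.006, 0.03], "fingers": -1},
    {"twist": [0, 0.1, -0.3], "translation": [-0.001, -0.006, 0.03], "fingers": -1},
    {"twist": [0, 0.1, -0.3], "translation": [-0.001, -0.006, 0.026], "fingers": -1},
    {"twist": [0, 0.1, -0.3], "translation": [-0.001, -0.006, 0.018], "fingers": -1},
    {"twist": [0, 0.1, 0], "translation": [0, -0.003, 0.007], "fingers": -1},
    {"twist": [0, 0, 0], "translation": [0, 0, 0], "fingers": -1},
    {"twist": [0, 0, 0], "translation": [0, 0, 0], "fingers": -1}
  ]
}}

```text
time: 11.9
tcp_pos: [0.5143, 0.1666, 0.1659]
orientation: [-1.301, 1.152, 1.336]
wrist_force: [-0.4, -0.7, -0.8]
opening: 0.0231
```

```bash
python3 - <<'E'
from h import *
import pickle
st(); c=cam("wrist"); c["tcp"]=tcpT(); pickle.dump(c,open("w6.pkl","wb"));save("w6",c["img"],1.5); st(); turnstat()
E
```

```text
t11.90 pos [0.5143 0.1666 0.1659] yaw 98.37 tilt [-0.0246  0.0021] open 0.0231 F [-0.41 -0.71 -0.79] j [ 0.09  0.2   1.74  0.    1.23 -1.63]
t11.95 pos [0.5143 0.1664 0.1659] yaw 98.34 tilt [-0.0246  0.0022] open 0.0236 F [-0.2  -0.42 -2.04] j [ 0.09  0.2   1.74  0.    1.23 -1.63]
fix pos [-0.0182  0.0092  0.1659] turn(pos) -52.7 r 0.0756 tool 90.4
```

View pics/w6.png

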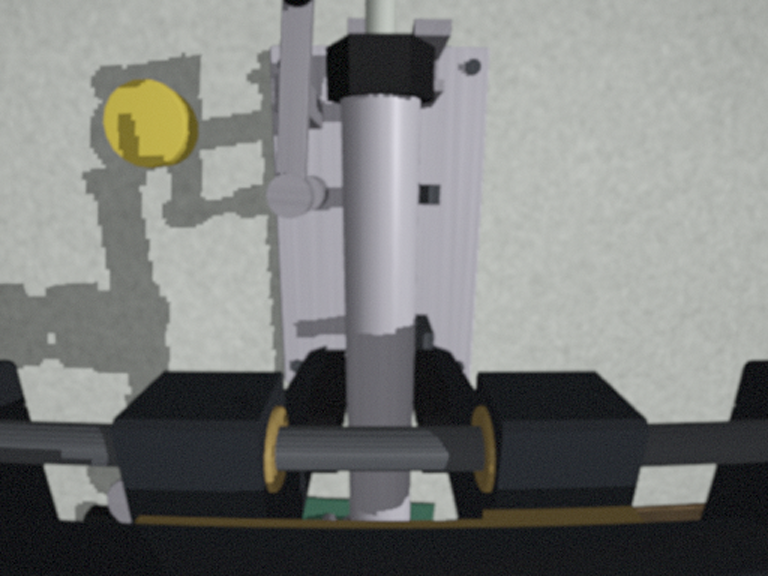

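```bash
cat > rel.py <<'E'
from hand import *
import pickle
def rel(c):
    T=c["tcp"]; P=cloud(c); iT=np.linalg.inv(fixT()); Q=P@iT[:3,:3].T+iT[:3,3]
    m=(abs(P[...,2]-.010)<.004)
    n,l,s,ce=cv2.connectedComponentsWithStats(m.astype(np.uint8)); 
    X=np.vstack([P[l==k] for k in range(1,n) if s[k,4]>30 and abs(np.nanmedian(Q[l==k][:,0]))<.14 and abs(np.nanmedian(Q[l==k][:,1]))<.09])
    r=cv2.minAreaRect(X[:,:2].astype(np.float32)); print("plate",r)
    for nm,lo,hi,x0,x1,y0,y1 in (("stop",.06,.07,.09,.15,-.04,.04),("rest/bar",.085,.1,.03,.16,.03,.08),("vb+",.045,.06,.03,.06,-.04,.04),("vb-",.045,.06,-.07,-.03,-.04,.04)):
        mm=(Q[...,2]>lo)&(Q[...,2]<hi)&(Q[...,0]>x0)&(Q[...,0]<x1)&(Q[...,1]>y0)&(Q[...,1]<y1); S=Q[mm]
        if len(S): print(nm,len(S),S.min(0).round(4),S.max(0).round(4))
    # pump axis in fixture frame
    iT2=np.linalg.inv(T); L=P@iT2[:3,:3].T+iT2[:3,3]
    mm=(abs(L[...,2]+.003)<.02)&(L[...,1]>.02)&(L[...,1]<.105)&(abs(L[...,0]+.012)<.016)
    A=Q[mm]; out=[]
    mx=A[:,0]
    for x0 in np.arange(mx.min()+.003,mx.max()-.006,.008):
        S=A[(mx>=x0)&(mx<x0+.008)]
        if len(S)>20: out.append([x0+.004,(S[:,1].min()+S[:,1].max())/2,np.percentile(S[:,2],97),np.ptp(S[:,1])])
    out=np.array(out); print(out.round(4)); b=out[out[:,3]<.027]; print("y slope deg",np.degrees(np.polyfit(b[:,0],b[:,1],1)[0]),"z slope deg",np.degrees(np.polyfit(b[:,0],b[:,2],1)[0]),"y at V's",np.polyval(np.polyfit(b[:,0],b[:,1],1),[-.05,.042]))
E
python3 -c "
from rel import *
rel(pickle.load(open('w6.pkl','rb')))"
```

```text
plate ((0.47785577178001404, 0.1603991836309433), (0.23351871967315674, 0.14290928840637207), 8.120682716369629)
stop 506 [ 0.0971 -0.026   0.0602] [0.133  0.027  0.0685]
rest/bar 3177 [0.0317 0.0418 0.0851] [0.1333 0.066  0.0996]
vb+ 202 [ 0.0366 -0.0255  0.0483] [ 0.0482 -0.0126  0.0565]
vb- 166 [-0.0541 -0.0253  0.045 ] [-0.0426 -0.0129  0.0549]
[[0.0084 0.0105 0.1847 0.0242]
 [0.0164 0.0105 0.185  0.0233]
 [0.0244 0.0103 0.1853 0.0235]
 [0.0324 0.0107 0.1855 0.0236]
 [0.0404 0.0104 0.1856 0.0237]
 [0.0484 0.0107 0.1859 0.0238]
 [0.0564 0.0109 0.1862 0.0235]
 [0.0644 0.0103 0.1863 0.0232]
 [0.0724 0.0105 0.1888 0.0321]
 [0.0804 0.0107 0.1893 0.0325]]
y slope deg 0.08500722284775665 z slope deg 1.6123910467246332 y at V's [0.01041432 0.01055081]
```

```bash
python3 - <<'E'
from rel import *
c=pickle.load(open('w6.pkl','rb')); P=cloud(c)
print(pt(c,293/1.5,195/1.5), fw(.042,.055,0))
iT=np.linalg.inv(fixT()); print("circle pivot in fix",iT@[.4605,.1134,0,1],"hub meas in fix",iT@np.r_[pt(c,293/1.5,195/1.5),1])
E
```

```text
[0.45984999 0.11468815 0.09336549] [0.46095805 0.11274931 0.        ]
circle pivot in fix [0.04236427 0.05429253 0.         1.        ] hub meas in fix [0.04283106 0.05292726 0.09336549 1.        ]
```

```bash
python3 - <<'E'
from h import *
st(); plan(down(98.05,fw(-.022,-.0008,.08)),n=4)
E
```

```text
t11.95 pos [0.5143 0.1664 0.1659] yaw 98.34 tilt [-0.0246  0.0022] open 0.0236 F [-0.2  -0.42 -2.04] j [ 0.09  0.2   1.74  0.    1.23 -1.63]
dist 0.0866 rot [ 0.29  0.33 -1.38] rows 4
{"twist":[0.1, 0.1, -0.3],"translation":[0.0215, -0.0015, 0.0024]}
{"twist":[0.1, 0.1, -0.3],"translation":[0.0215, -0.0014, 0.0024]}
{"twist":[0.1, 0.1, -0.3],"translation":[0.0215, -0.0013, 0.0024]}
{"twist":[0.1, 0.1, -0.3],"translation":[0.0215, -0.0011, 0.0025]}
```

Call:
{"op": "move_arm", "data": {
  "increments": [
    {"twist": [0.1, 0.1, -0.7], "translation": [0.018, -0.0015, 0.005], "fingers": -1},
    {"twist": [0.1, 0.1, -0.5], "translation": [0.022, -0.0015, 0.004], "fingers": -1},
    {"twist": [0.1, 0.1, -0.3], "translation": [0.022, -0.0015, 0.001], "fingers": -1},
    {"twist": [0, 0, 0], "translation": [0.018, -0.001, 0], "fingers": -1},
    {"twist": [0, 0, 0], "translation": [0, 0, 0], "fingers": -1},
    {"twist": [0, 0, 0], "translation": [0, 0, 0], "fingers": -1}
  ]
}}

```text
time: 12.55
tcp_pos: [0.5191, 0.171, 0.0841]
orientation: [-1.308, 1.142, 1.302]
wrist_force: [-0.4, -0.1, -1.0]
opening: 0.0234
```

```bash
python3 - <<'E'
from rel import *
st();turnstat(); c=cam("wrist"); c["tcp"]=tcpT(); pickle.dump(c,open("w7.pkl","wb"));save("w7",c["img"],1.5); rel(c); plan(down(98.05,fw(-.022,-.0008,.08)),n=1)
E
```

```text
t12.55 pos [0.5191 0.171  0.0841] yaw 97.55 tilt [ 0.0039 -0.0006] open 0.0234 F [-0.35 -0.09 -0.98] j [ 0.1   0.31  1.8  -0.    1.03 -1.6 ]
fix pos [-0.0236  0.0053  0.0841] turn(pos) -52.9 r 0.0823 tool 89.7
plate ((0.47023749351501465, 0.15949970483779907), (0.19431084394454956, 0.14270077645778656), 7.551695346832275)
stop 995 [ 0.0964 -0.0235  0.0601] [0.1033 0.0244 0.0694]
rest/bar 5537 [0.0315 0.0441 0.085 ] [0.0976 0.0665 0.0958]
vb+ 737 [ 0.0362 -0.0256  0.0452] [0.0484 0.0265 0.0554]
[[0.0035 0.0064 0.1022 0.0237]
 [0.0115 0.0063 0.1023 0.0232]
 [0.0195 0.006  0.1023 0.0235]
 [0.0275 0.0062 0.1023 0.0237]
 [0.0355 0.006  0.1022 0.0237]
 [0.0435 0.0061 0.1023 0.0238]
 [0.0515 0.0062 0.1023 0.0234]
 [0.0595 0.0055 0.1023 0.0232]
 [0.0675 0.0056 0.1045 0.0322]
 [0.0755 0.0056 0.1047 0.0326]]
y slope deg -0.6124082503378534 z slope deg 0.09585511986081607 y at V's [0.00695552 0.00597218]
dist 0.0075 rot [-0.49 -0.07  0.22] rows 1
{"twist":[-0.5, -0.1, 0.2],"translation":[0.0042, 0.0016, 0.0061]}
```

View pics/w7.png

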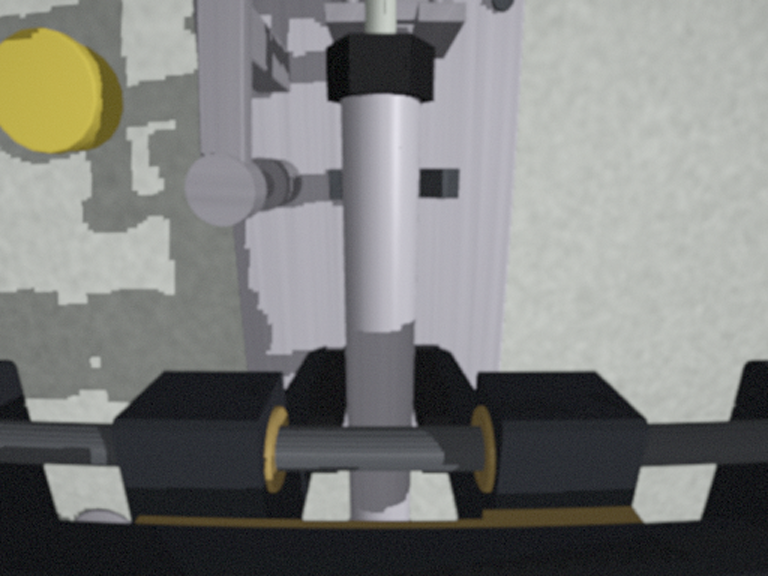

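```bash
python3 - <<'E'
from rel import *
st(); plan(down(98.15,fw(-.022,-.0005,.08)),n=1)
c=pickle.load(open('w7.pkl','rb')); P=cloud(c); iT=np.linalg.inv(fixT()); Q=P@iT[:3,:3].T+iT[:3,3]
for x in np.arange(.072,.1,.002):
    m=(abs(Q[...,0]-x)<.001)&(abs(Q[...,1]-.006)<.02)&(Q[...,2]>.072); 
    if m.any(): print(round(x,3),m.sum(),Q[m][:,2].max().round(4),np.ptp(Q[m][:,1]).round(4))
E
```

```text
t12.60 pos [0.519  0.171  0.0842] yaw 97.56 tilt [ 0.0039 -0.0007] open 0.0232 F [-0.42  0.62 -1.24] j [ 0.1   0.31  1.8  -0.    1.03 -1.6 ]
dist 0.0073 rot [-0.59 -0.07  0.22] rows 1
{"twist":[-0.6, -0.1, 0.2],"translation":[0.0042, 0.0016, 0.0058]}
0.072 375 0.1053 0.032
0.074 377 0.1056 0.0322
0.076 390 0.1054 0.032
0.078 381 0.1052 0.0325
0.08 397 0.1056 0.0324
0.082 388 0.1053 0.0323
0.084 80 0.1048 0.0315
0.086 28 0.0953 0.0073
0.088 104 0.0954 0.0083
0.09 94 0.0956 0.0082
0.092 109 0.0955 0.0082
0.094 79 0.0952 0.0082
0.096 4 0.0913 0.0082
```

Call:
{"op": "move_arm", "data": {
  "increments": [
    {"twist": [-0.5, 0, 0.2], "translation": [0.002, 0.001, 0.007], "fingers": -1},
    {"twist": [0, 0, 0], "translation": [0, 0, 0], "fingers": -1},
    {"twist": [0, 0, 0], "translation": [0, 0, 0], "fingers": -1}
  ]
}}

```text
time: 12.9
tcp_pos: [0.5188, 0.178, 0.0848]
orientation: [-1.315, 1.137, 1.308]
wrist_force: [0.7, 0.0, -1.6]
opening: 0.0231
```

```bash
python3 - <<'E'
from rel import *
st();turnstat(); c=cam("wrist"); c["tcp"]=c["T"]@np.linalg.inv(c["tool_from_camera"]); rel(c); plan(down(98.15,fw(-.022,-.0005,.055)),n=3)
E
```

```text
t12.90 pos [0.5188 0.178  0.0848] yaw 98.05 tilt [ 0.0045 -0.0007] open 0.0231 F [ 0.69  0.03 -1.64] j [ 0.11  0.31  1.79 -0.    1.04 -1.6 ]
fix pos [-0.0243 -0.0017  0.0848] turn(pos) -49.5 r 0.0872 tool 90.2
plate ((0.4706791341304779, 0.15909123420715332), (0.19405929744243622, 0.14257723093032837), 7.914681911468506)
stop 1098 [ 0.0964 -0.0234  0.06  ] [0.1038 0.0241 0.0692]
rest/bar 5480 [0.0318 0.0441 0.085 ] [0.0972 0.0666 0.0956]
vb+ 727 [ 0.0366 -0.0255  0.0483] [0.0485 0.0262 0.0554]
[[ 0.0027 -0.0004  0.1029  0.0237]
 [ 0.0107 -0.0004  0.1029  0.0233]
 [ 0.0187 -0.0007  0.1028  0.0236]
 [ 0.0267 -0.0004  0.1029  0.0237]
 [ 0.0347 -0.0005  0.1029  0.0236]
 [ 0.0427 -0.0004  0.103   0.0238]
 [ 0.0507 -0.0003  0.103   0.0234]
 [ 0.0587 -0.0008  0.1031  0.0232]
 [ 0.0667 -0.0007  0.1052  0.0321]
 [ 0.0747 -0.0005  0.1055  0.0326]]
y slope deg -0.14697797519478886 z slope deg 0.23291892835204708 y at V's [-0.00027166 -0.00050766]
dist 0.0299 rot [-0.1  -0.07  0.25] rows 3
{"twist":[-0.0, -0.0, 0.1],"translation":[0.0099, 0.0008, -0.0004]}
{"twist":[-0.0, -0.0, 0.1],"translation":[0.0099, 0.0008, -0.0004]}
{"twist":[-0.0, -0.0, 0.1],"translation":[0.0099, 0.0008, -0.0004]}
```

Call:
{"op": "move_arm", "data": {
  "increments": [
    {"twist": [0, 0, 0.2], "translation": [0.008, 0, -0.0008], "fingers": -1},
    {"twist": [0, 0, 0], "translation": [0.01, 0, 0], "fingers": -1},
    {"twist": [0, 0, 0], "translation": [0.01, 0, 0], "fingers": -1},
    {"twist": [0, 0, 0], "translation": [0.005, 0, 0], "fingers": -1},
    {"twist": [0, 0, 0], "translation": [0, 0, 0], "fingers": -1}
  ]
}}

```text
time: 13.45
tcp_pos: [0.5187, 0.1772, 0.0488]
orientation: [-1.313, 1.14, 1.311]
wrist_force: [-0.7, 0.1, -0.9]
opening: 0.0236
```

```bash
python3 - <<'E'
from rel import *
st();turnstat(); c=cam("wrist"); save("w8",c["img"],1.5); c["tcp"]=c["T"]@np.linalg.inv(c["tool_from_camera"]); rel(c)
d=cam("scene"); save("sc8",d["img"][150:290,290:410],5)
E
```

```text
t13.45 pos [0.5187 0.1772 0.0488] yaw 98.07 tilt [ 0.0005 -0.0013] open 0.0236 F [-0.7   0.06 -0.94] j [ 0.11  0.37  1.8  -0.    0.97 -1.6 ]
fix pos [-0.0241 -0.0009  0.0488] turn(pos) -49.8 r 0.0866 tool 90.2
plate ((0.4665676951408386, 0.15897266566753387), (0.1626644730567932, 0.14212530851364136), 8.120710372924805)
stop 5 [0.0906 0.0004 0.06  ] [0.0932 0.0012 0.0611]
rest/bar 8240 [0.0318 0.0438 0.085 ] [0.0853 0.0669 0.0958]
vb+ 1739 [ 0.03   -0.0258  0.0467] [0.06   0.0264 0.06  ]
vb- 152 [-0.0698 -0.0133  0.0454] [-0.0301  0.0138  0.06  ]
[[ 0.0029  0.0003  0.0669  0.0239]
 [ 0.0109  0.0004  0.0668  0.0233]
 [ 0.0189  0.0001  0.067   0.0235]
 [ 0.0269  0.0005  0.067   0.0236]
 [ 0.0349  0.0023  0.0671  0.0397]
 [ 0.0429  0.0023  0.067   0.04  ]
 [ 0.0509  0.0023  0.0672  0.04  ]
 [ 0.0589 -0.      0.0671  0.0233]
 [ 0.0669  0.0001  0.0694  0.032 ]
 [ 0.0749  0.0002  0.0697  0.0327]]
y slope deg -0.3480512010304785 z slope deg 0.28309894155208926 y at V's [0.0006996  0.00014073]
```

View pics/w8.png

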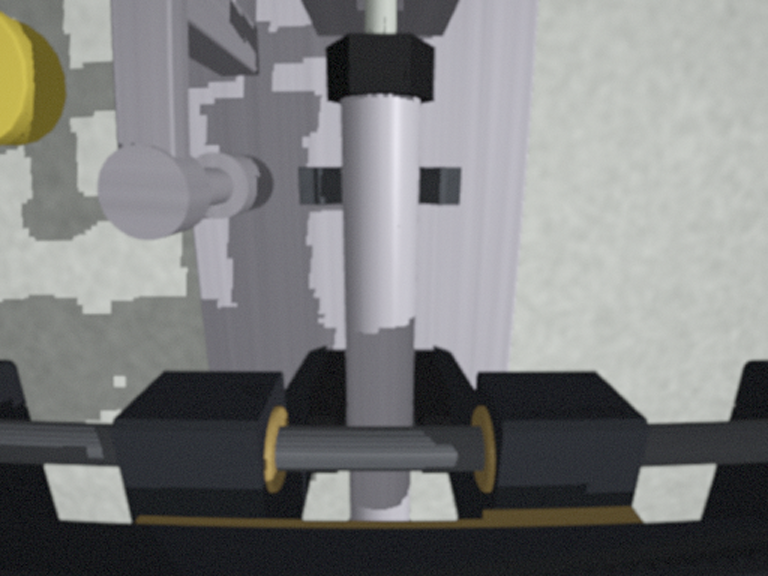

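View pics/sc8.png

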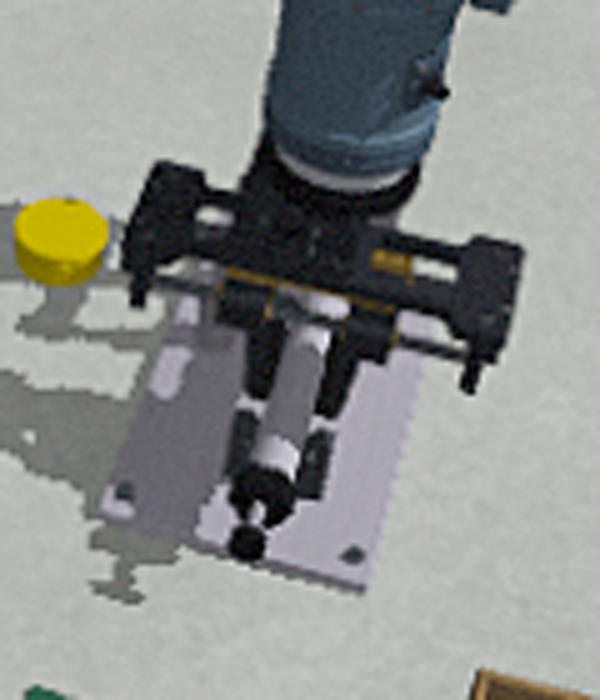

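Call:
{"op": "move_arm", "data": {
  "increments": [
    {"twist": [0, 0, 0], "translation": [0.0012, 0, 0], "fingers": -1},
    {"twist": [0, 0, 0], "translation": [0.0012, 0, 0], "fingers": -1}
  ]
}}

```text
time: 13.75
tcp_pos: [0.5199, 0.1774, 0.0477]
orientation: [-1.314, 1.138, 1.309]
wrist_force: [-0.2, -0.3, -0.7]
opening: 0.0233
```

Call:
{"op": "move_arm", "data": {
  "increments": [
    {"twist": [0, 0, 0], "translation": [0.0008, 0, 0], "fingers": -1}
  ]
}}

```text
time: 13.85
tcp_pos: [0.5201, 0.1774, 0.0471]
orientation: [-1.315, 1.138, 1.309]
wrist_force: [-0.0, -0.2, -1.9]
opening: 0.0232
```

Call:
{"op": "move_arm", "data": {
  "increments": [
    {"twist": [0, 0, 0], "translation": [0.0008, 0, 0], "fingers": -1}
  ]
}}

```text
time: 13.95
tcp_pos: [0.5203, 0.1774, 0.0467]
orientation: [-1.315, 1.137, 1.309]
wrist_force: [-2.8, -1.0, 6.0]
opening: 0.0233
```

Call:
{"op": "move_arm", "data": {
  "increments": [
    {"twist": [0, 0, 0], "translation": [0, 0, 0], "fingers": -1}
  ],
  "force": 4
}}

```text
time: 14.05
tcp_pos: [0.5205, 0.1774, 0.0468]
orientation: [-1.315, 1.137, 1.309]
wrist_force: [0.6, 0.4, -1.7]
opening: 0.0238
```

Call:
{"op": "move_arm", "data": {
  "increments": [
    {"twist": [0, 0, 0], "translation": [0, 0, 0], "fingers": -0.3},
    {"twist": [0, 0, 0], "translation": [0, 0, 0], "fingers": -0.3},
    {"twist": [0, 0, 0], "translation": [0, 0, 0], "fingers": -0.3}
  ]
}}

```text
time: 14.35
tcp_pos: [0.521, 0.1775, 0.0474]
orientation: [-1.316, 1.136, 1.307]
wrist_force: [-0.1, 0.7, 0.0]
opening: 0.0309
```

```bash
python3 - <<'E'
from rel import *
st();turnstat(); c=cam("wrist"); save("w9",c["img"],1.5); c["tcp"]=c["T"]@np.linalg.inv(c["tool_from_camera"]); rel(c)
E
```

```text
t14.35 pos [0.521  0.1775 0.0474] yaw 98.08 tilt [ 0.0057 -0.0007] open 0.0309 F [-0.12  0.68  0.01] j [ 0.11  0.38  1.8  -0.    0.96 -1.6 ]
fix pos [-0.0264 -0.0009  0.0474] turn(pos) -50.8 r 0.0884 tool 90.2
plate ((0.4708039462566376, 0.15948644280433655), (0.16545483469963074, 0.14212171733379364), 7.834325790405273)
rest/bar 8165 [0.0317 0.0438 0.085 ] [0.0827 0.0666 0.096 ]
vb+ 2215 [ 0.03   -0.0259  0.0466] [0.06   0.0263 0.06  ]
vb- 502 [-0.0699 -0.0172  0.045 ] [-0.03    0.0174  0.06  ]
[[0.0006 0.0004 0.0648 0.0237]
 [0.0086 0.0004 0.0649 0.0233]
 [0.0166 0.0002 0.065  0.0234]
 [0.0246 0.0004 0.0649 0.0238]
 [0.0326 0.0015 0.0649 0.0376]
 [0.0406 0.0023 0.065  0.04  ]
 [0.0486 0.0023 0.0649 0.0399]
 [0.0566 0.0001 0.065  0.0231]
 [0.0646 0.0002 0.0671 0.032 ]
 [0.0726 0.0004 0.0674 0.0323]]
y slope deg -0.34996847559834277 z slope deg 0.12799206008152691 y at V's [0.00074265 0.0001807 ]
```

Call:
{"op": "move_arm", "data": {
  "increments": [
    {"twist": [0, 0.3, 0], "translation": [0.003, 0, 0], "fingers": -0.3},
    {"twist": [0, 0, 0], "translation": [0.001, 0, 0], "fingers": -0.5},
    {"twist": [0, 0, 0], "translation": [0, 0, 0], "fingers": -1},
    {"twist": [0, 0, 0], "translation": [0, 0, 0], "fingers": -1},
    {"twist": [0, 0, 0], "translation": [0, 0, 0], "fingers": -1}
  ],
  "force": 20
}}

```text
time: 14.9
tcp_pos: [0.5213, 0.1774, 0.0433]
orientation: [-1.321, 1.14, 1.304]
wrist_force: [-0.0, -0.5, 1.0]
opening: 0.0234
```

```bash
python3 - <<'E'
from rel import *
st();turnstat()
E
```

```text
t14.90 pos [0.5213 0.1774 0.0433] yaw 98.07 tilt [ 0.0068 -0.0065] open 0.0234 F [-0.02 -0.48  1.  ] j [ 0.12  0.38  1.8  -0.01  0.95 -1.59]
fix pos [-0.0267 -0.0008  0.0433] turn(pos) -50.9 r 0.0885 tool 90.2
```

Call:
{"op": "move_arm", "data": {
  "increments": [
    {"twist": [0, 0, 0], "translation": [0, 0.0025, 0], "fingers": -1},
    {"twist": [0, 0, 0], "translation": [0, 0.003, 0], "fingers": -1},
    {"twist": [0, 0, 0], "translation": [0, 0.003, 0], "fingers": -1}
  ]
}}

```text
time: 15.2
tcp_pos: [0.5131, 0.1763, 0.0433]
orientation: [-1.321, 1.139, 1.303]
wrist_force: [0.3, 0.5, -0.7]
opening: 0.0233
```

```bash
python3 - <<'E'
from rel import *
st();turnstat()
E
```

```text
t15.20 pos [0.5131 0.1763 0.0433] yaw 98.07 tilt [ 0.0082 -0.0062] open 0.0233 F [ 0.34  0.53 -0.72] j [ 0.12  0.37  1.82 -0.01  0.95 -1.59]
fix pos [-0.0184 -0.0008  0.0433] turn(pos) -47.3 r 0.0822 tool 90.2
```

Call:
{"op": "move_arm", "data": {
  "increments": [
    {"twist": [0, 0, 0], "translation": [0, 0.0012, 0], "fingers": -1},
    {"twist": [0, 0, 0], "translation": [0, 0.0012, 0], "fingers": -1}
  ]
}}

```text
time: 15.4
tcp_pos: [0.5102, 0.1759, 0.0433]
orientation: [-1.321, 1.138, 1.303]
wrist_force: [1.5, 0.0, 0.0]
opening: 0.0233
```

Call:
{"op": "move_arm", "data": {
  "increments": [
    {"twist": [0, 0, 0], "translation": [0, 0.001, 0], "fingers": -1}
  ]
}}

```text
time: 15.5
tcp_pos: [0.509, 0.1757, 0.0433]
orientation: [-1.321, 1.139, 1.303]
wrist_force: [1.8, 0.3, 0.1]
opening: 0.0237
```

Call:
{"op": "move_arm", "data": {
  "increments": [
    {"twist": [0, 0, 0], "translation": [0, 0.001, 0], "fingers": -1}
  ]
}}

```text
time: 15.6
tcp_pos: [0.5079, 0.1755, 0.0434]
orientation: [-1.321, 1.138, 1.303]
wrist_force: [0.5, -0.1, 0.3]
opening: 0.0233
```

Call:
{"op": "move_arm", "data": {
  "increments": [
    {"twist": [0, 0, 0], "translation": [0, 0.001, 0], "fingers": -1}
  ]
}}

```text
time: 15.7
tcp_pos: [0.5069, 0.1754, 0.0433]
orientation: [-1.321, 1.138, 1.303]
wrist_force: [0.2, -0.1, 0.3]
opening: 0.0233
```

Call:
{"op": "move_arm", "data": {
  "increments": [
    {"twist": [0, 0, 0], "translation": [0, 0.0008, 0], "fingers": -1}
  ]
}}

```text
time: 15.8
tcp_pos: [0.506, 0.1753, 0.0433]
orientation: [-1.321, 1.138, 1.303]
wrist_force: [0.0, -0.1, -0.2]
opening: 0.0232
```

Call:
{"op": "move_arm", "data": {
  "increments": [
    {"twist": [0, 0, 0], "translation": [0, 0.0008, 0], "fingers": -1}
  ]
}}

```text
time: 15.9
tcp_pos: [0.5053, 0.1752, 0.0434]
orientation: [-1.321, 1.138, 1.303]
wrist_force: [1.7, -0.1, -0.2]
opening: 0.0236
```

```bash
python3 - <<'E'
from rel import *
st();turnstat(); c=cam("wrist"); save("w10",c["img"][0:160,150:370],3.6)
E
```

```text
t15.90 pos [0.5053 0.1752 0.0434] yaw 98.07 tilt [ 0.0086 -0.0061] open 0.0236 F [ 1.73 -0.12 -0.19] j [ 0.12  0.35  1.84 -0.01  0.94 -1.59]
fix pos [-0.0105 -0.0008  0.0434] turn(pos) -43.3 r 0.0766 tool 90.2
```

View pics/w10.png

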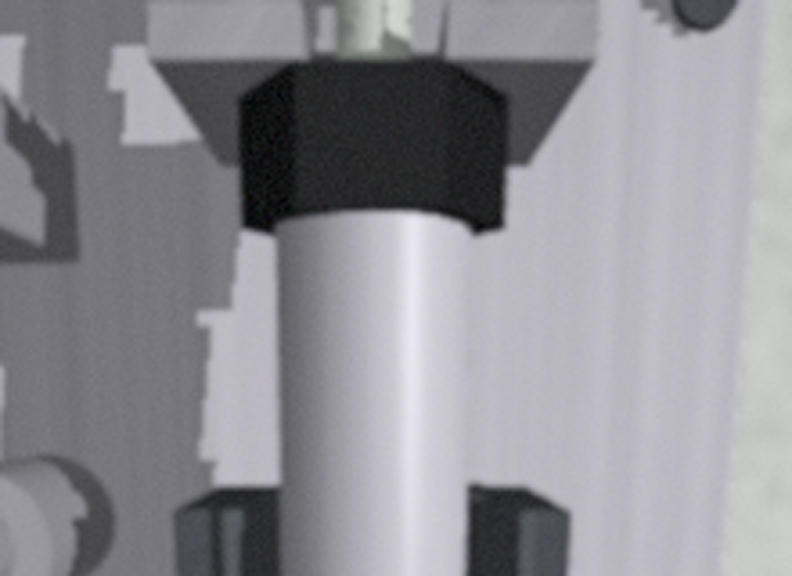

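The nozzle is centred in the notch at (376,30), and the cap is about at the buffer plate. I'll keep feeling forward in small steps.

Call:
{"op": "move_arm", "data": {
  "increments": [
    {"twist": [0, 0, 0], "translation": [0, 0.0008, 0], "fingers": -1}
  ]
}}

```text
time: 16.05
tcp_pos: [0.5048, 0.1751, 0.0434]
orientation: [-1.321, 1.138, 1.302]
wrist_force: [3.1, -0.2, -0.8]
opening: 0.023
```

Call:
{"op": "move_arm", "data": {
  "increments": [
    {"twist": [0, 0, 0], "translation": [0, 0.0006, 0], "fingers": -1}
  ]
}}

```text
time: 16.15
tcp_pos: [0.5046, 0.1751, 0.0436]
orientation: [-1.322, 1.137, 1.301]
wrist_force: [2.7, 0.2, -1.5]
opening: 0.0233
```

Call:
{"op": "move_arm", "data": {
  "increments": [
    {"twist": [0, 0, 0], "translation": [0, 0.0006, 0], "fingers": -1}
  ]
}}

```text
time: 16.25
tcp_pos: [0.5045, 0.1751, 0.0438]
orientation: [-1.322, 1.136, 1.301]
wrist_force: [4.1, 0.6, -1.1]
opening: 0.0233
```

Call:
{"op": "move_arm", "data": {
  "increments": [
    {"twist": [0, 0, 0], "translation": [0.0002, 0.0009, 0], "fingers": -1}
  ]
}}

```text
time: 16.35
tcp_pos: [0.5043, 0.175, 0.0438]
orientation: [-1.323, 1.135, 1.299]
wrist_force: [5.1, 0.6, -1.0]
opening: 0.023
```

Call:
{"op": "move_arm", "data": {
  "increments": [
    {"twist": [0, 0, 0], "translation": [0.0002, 0.001, 0], "fingers": -1}
  ]
}}

```text
time: 16.45
tcp_pos: [0.504, 0.1749, 0.0439]
orientation: [-1.323, 1.133, 1.298]
wrist_force: [5.4, 1.0, -1.6]
opening: 0.0232
```

```bash
python3 - <<'E'
from rel import *
st();turnstat()
E
```

```text
t16.45 pos [0.504  0.1749 0.0439] yaw 98.04 tilt [ 0.0147 -0.0051] open 0.0232 F [ 5.38  1.01 -1.63] j [ 0.12  0.35  1.85 -0.01  0.93 -1.59]
fix pos [-0.0092 -0.0007  0.0439] turn(pos) -42.6 r 0.0756 tool 90.1
```

Call:
{"op": "move_arm", "data": {
  "increments": [
    {"twist": [0, 0, 0], "translation": [0.0002, 0.0011, 0], "fingers": -1}
  ]
}}

```text
time: 16.55
tcp_pos: [0.5038, 0.1749, 0.0441]
orientation: [-1.324, 1.132, 1.297]
wrist_force: [5.5, 0.6, -1.1]
opening: 0.0231
```

Call:
{"op": "move_arm", "data": {
  "increments": [
    {"twist": [0, 0, 0], "translation": [0.0002, 0.0011, 0], "fingers": -1}
  ]
}}

```text
time: 16.65
tcp_pos: [0.5037, 0.1748, 0.0443]
orientation: [-1.325, 1.13, 1.295]
wrist_force: [6.9, 1.6, -1.9]
opening: 0.0236
```

```bash
python3 - <<'E'
from rel import *
st();turnstat()
E
```

```text
t16.65 pos [0.5037 0.1748 0.0443] yaw 98.03 tilt [ 0.0191 -0.0044] open 0.0236 F [ 6.85  1.59 -1.88] j [ 0.12  0.34  1.85 -0.01  0.93 -1.59]
fix pos [-0.0088 -0.0006  0.0443] turn(pos) -42.4 r 0.0754 tool 90.1
```

Call:
{"op": "move_arm", "data": {
  "increments": [
    {"twist": [0, 0, 0], "translation": [0.0002, 0.0009, 0], "fingers": -1}
  ]
}}

```text
time: 16.75
tcp_pos: [0.5038, 0.1748, 0.0445]
orientation: [-1.326, 1.128, 1.293]
wrist_force: [5.7, 0.7, -0.8]
opening: 0.0235
```

Call:
{"op": "move_arm", "data": {
  "increments": [
    {"twist": [0, 0, 0], "translation": [0.0002, 0.0008, 0], "fingers": -1}
  ]
}}

```text
time: 16.85
tcp_pos: [0.5039, 0.1748, 0.0448]
orientation: [-1.326, 1.127, 1.291]
wrist_force: [5.2, 1.0, -1.8]
opening: 0.0232
```

Call:
{"op": "move_arm", "data": {
  "increments": [
    {"twist": [0, 0, 0], "translation": [0.0002, 0.0008, 0], "fingers": -1}
  ]
}}

```text
time: 16.95
tcp_pos: [0.5039, 0.1748, 0.045]
orientation: [-1.327, 1.125, 1.29]
wrist_force: [4.7, 1.8, -1.7]
opening: 0.0233
```

```bash
python3 - <<'E'
from rel import *
st();turnstat()
c=cam("wrist"); save("w11",c["img"][0:160,150:370],3.6)
E
```

```text
t16.95 pos [0.5039 0.1748 0.045 ] yaw 98.00 tilt [ 0.0255 -0.0033] open 0.0233 F [ 4.7   1.83 -1.71] j [ 0.11  0.34  1.86 -0.01  0.92 -1.59]
fix pos [-0.0091 -0.0006  0.045 ] turn(pos) -42.6 r 0.0755 tool 90.1
```

View pics/w11.png

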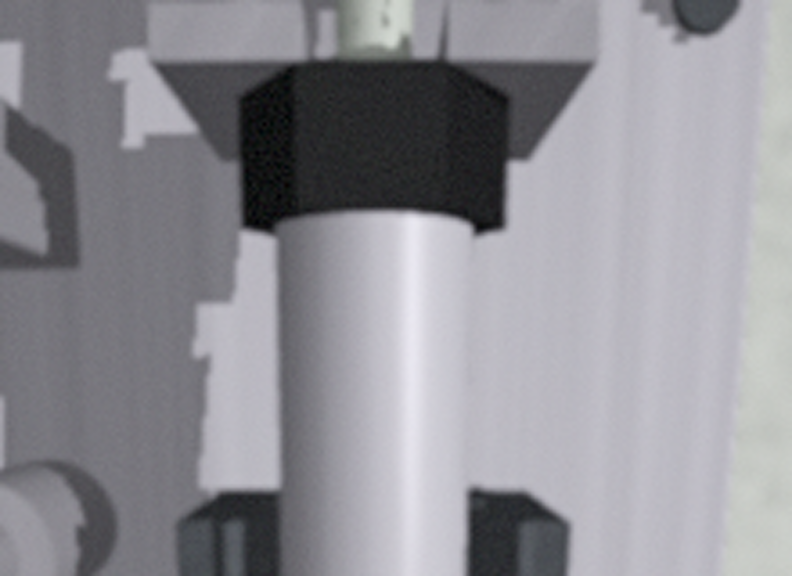

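Call:
{"op": "move_arm", "data": {
  "increments": [
    {"twist": [0, 0, 0.5], "translation": [0.0003, 0.001, 0], "fingers": -1}
  ]
}}

```text
time: 17.1
tcp_pos: [0.5037, 0.1748, 0.0451]
orientation: [-1.324, 1.13, 1.295]
wrist_force: [4.8, 1.7, -2.5]
opening: 0.0234
```

Call:
{"op": "move_arm", "data": {
  "increments": [
    {"twist": [0, 0, 0.5], "translation": [0.0003, 0.001, 0], "fingers": -1}
  ]
}}

```text
time: 17.2
tcp_pos: [0.5037, 0.1748, 0.0452]
orientation: [-1.321, 1.136, 1.299]
wrist_force: [6.7, 1.2, -2.1]
opening: 0.0232
```

```bash
python3 - <<'E'
from rel import *
st();turnstat()
E
```

```text
t17.20 pos [0.5037 0.1748 0.0452] yaw 97.98 tilt [ 0.0123 -0.0051] open 0.0232 F [ 6.66  1.15 -2.14] j [ 0.12  0.35  1.85 -0.01  0.94 -1.59]
fix pos [-0.0089 -0.0006  0.0452] turn(pos) -42.5 r 0.0753 tool 90.1
```

Call:
{"op": "move_arm", "data": {
  "increments": [
    {"twist": [0, 0, 0.3], "translation": [0.0004, 0.0011, 0], "fingers": -1}
  ]
}}

```text
time: 17.3
tcp_pos: [0.5036, 0.1747, 0.0452]
orientation: [-1.32, 1.138, 1.301]
wrist_force: [5.5, 1.0, -2.4]
opening: 0.0231
```

Call:
{"op": "move_arm", "data": {
  "increments": [
    {"twist": [0, 0, 0.3], "translation": [0.0004, 0.0011, 0], "fingers": -1}
  ]
}}

```text
time: 17.4
tcp_pos: [0.5036, 0.1747, 0.0452]
orientation: [-1.318, 1.141, 1.304]
wrist_force: [5.6, 1.6, -2.8]
opening: 0.023
```

Call:
{"op": "move_arm", "data": {
  "increments": [
    {"twist": [0, 0, 0], "translation": [0.0005, 0, 0], "fingers": -1}
  ]
}}

```text
time: 17.5
tcp_pos: [0.5041, 0.1748, 0.0449]
orientation: [-1.319, 1.14, 1.303]
wrist_force: [4.7, 0.0, -2.7]
opening: 0.0235
```

Call:
{"op": "move_arm", "data": {
  "increments": [
    {"twist": [0, 0, 0], "translation": [0.0005, 0, 0], "fingers": -1}
  ]
}}

```text
time: 17.6
tcp_pos: [0.5043, 0.1748, 0.0444]
orientation: [-1.319, 1.139, 1.302]
wrist_force: [3.7, 1.1, -2.2]
opening: 0.0234
```

Call:
{"op": "move_arm", "data": {
  "increments": [
    {"twist": [0, 0, 0], "translation": [0.0005, 0, 0], "fingers": -1}
  ]
}}

```text
time: 17.7
tcp_pos: [0.5042, 0.1748, 0.0438]
orientation: [-1.319, 1.139, 1.302]
wrist_force: [3.3, 1.3, -1.6]
opening: 0.0234
```

Call:
{"op": "move_arm", "data": {
  "increments": [
    {"twist": [0, 0, 0], "translation": [0.0002, -0.0004, 0], "fingers": -1}
  ]
}}

```text
time: 17.8
tcp_pos: [0.5043, 0.1748, 0.0435]
orientation: [-1.319, 1.14, 1.303]
wrist_force: [2.9, 1.4, 0.2]
opening: 0.0231
```

Call:
{"op": "move_arm", "data": {
  "increments": [
    {"twist": [0, 0, 0], "translation": [0.0002, -0.0002, 0], "fingers": -1}
  ]
}}

```text
time: 17.9
tcp_pos: [0.5044, 0.175, 0.0434]
orientation: [-1.318, 1.14, 1.303]
wrist_force: [3.2, 2.1, 1.4]
opening: 0.023
```

```bash
python3 - <<'E'
from rel import *
st();turnstat()
E
```

```text
t17.90 pos [0.5044 0.175  0.0434] yaw 97.96 tilt [ 0.0069 -0.0055] open 0.0230 F [3.16 2.06 1.4 ] j [ 0.12  0.35  1.84 -0.01  0.94 -1.59]
fix pos [-0.0096 -0.0006  0.0434] turn(pos) -42.8 r 0.0759 tool 90.1
```

Call:
{"op": "move_arm", "data": {
  "increments": [
    {"twist": [0, 0, 0], "translation": [0, -0.0006, 0], "fingers": -1}
  ]
}}

```text
time: 18.0
tcp_pos: [0.5046, 0.1751, 0.0433]
orientation: [-1.318, 1.14, 1.304]
wrist_force: [1.5, 0.5, -0.8]
opening: 0.0236
```

Call:
{"op": "move_arm", "data": {
  "increments": [
    {"twist": [0, 0, 0], "translation": [0, -0.0004, 0], "fingers": -1}
  ]
}}

```text
time: 18.1
tcp_pos: [0.5046, 0.1751, 0.0433]
orientation: [-1.318, 1.141, 1.305]
wrist_force: [1.0, -0.7, 2.1]
opening: 0.0229
```

Call:
{"op": "move_arm", "data": {
  "increments": [
    {"twist": [0, 0, 0], "translation": [0, 0, 0], "fingers": -1}
  ],
  "force": 5
}}

```text
time: 18.2
tcp_pos: [0.5046, 0.1751, 0.0433]
orientation: [-1.318, 1.141, 1.305]
wrist_force: [2.2, 1.4, -0.1]
opening: 0.0236
```

Call:
{"op": "move_arm", "data": {
  "increments": [
    {"twist": [0, 0, 0], "translation": [0, 0, 0], "fingers": -0.3},
    {"twist": [0, 0, 0], "translation": [0, 0, 0], "fingers": -0.1},
    {"twist": [0, 0, 0], "translation": [0, 0, 0], "fingers": 0.0}
  ]
}}

```text
time: 18.5
tcp_pos: [0.5023, 0.1747, 0.0423]
orientation: [-1.316, 1.145, 1.308]
wrist_force: [-0.3, 1.5, 0.1]
opening: 0.0433
```

```bash
python3 - <<'E'
from rel import *
st();turnstat()
c=cam("wrist"); save("w12",c["img"][0:256,86:426],2.3);c["tcp"]=c["T"]@np.linalg.inv(c["tool_from_camera"]); rel(c)
E
```

```text
t18.50 pos [0.5023 0.1747 0.0423] yaw 97.99 tilt [ 0.0002 -0.0067] open 0.0433 F [-0.25  1.51  0.1 ] j [ 0.12  0.35  1.84 -0.01  0.95 -1.59]
fix pos [-0.0075 -0.0007  0.0423] turn(pos) -41.6 r 0.0745 tool 90.1
plate ((0.48335105180740356, 0.16152800619602203), (0.22594964504241943, 0.14227153360843658), 7.828968048095703)
stop 2963 [ 0.09   -0.0239  0.06  ] [0.1037 0.0244 0.0691]
rest/bar 10896 [0.0316 0.0436 0.085 ] [0.1    0.0665 0.0957]
vb+ 2176 [ 0.03   -0.0256  0.0451] [0.0599 0.0266 0.06  ]
vb- 1083 [-0.0631 -0.0258  0.0474] [-0.0381  0.0263  0.06  ]
[[0.0195 0.0002 0.0649 0.0235]
 [0.0275 0.0005 0.065  0.0235]
 [0.0355 0.0023 0.0647 0.0399]
 [0.0435 0.0023 0.0647 0.0399]
 [0.0515 0.0023 0.0648 0.04  ]
 [0.0595 0.0003 0.0651 0.0235]
 [0.0675 0.0006 0.065  0.0237]
 [0.0755 0.0001 0.065  0.0233]
 [0.0835 0.0002 0.0672 0.0321]
 [0.0915 0.0004 0.0674 0.0327]]
y slope deg -0.039567994443228734 z slope deg 0.07681747169593348 y at V's [0.00040214 0.0003386 ]
```

View pics/w12.png

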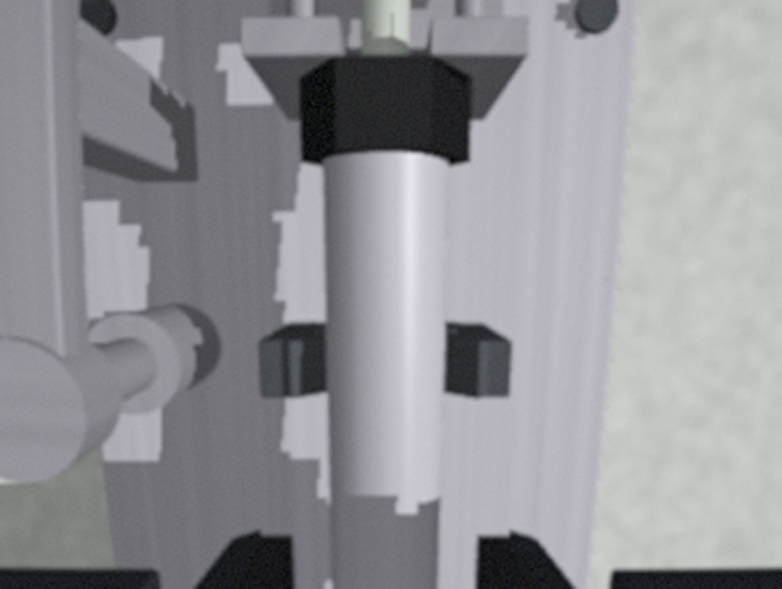

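Call:
{"op": "move_arm", "data": {
  "increments": [
    {"twist": [0, 0, 0], "translation": [-0.008, 0, 0], "fingers": 0.0},
    {"twist": [0, 0, 0], "translation": [-0.025, 0, 0], "fingers": 0.0},
    {"twist": [0, 0, 0], "translation": [-0.045, 0, 0], "fingers": 0.0},
    {"twist": [0, 0, 0], "translation": [-0.045, 0, 0], "fingers": 0.0},
    {"twist": [0, 0, 0], "translation": [-0.045, 0, 0], "fingers": 0.1},
    {"twist": [0, 0, 0], "translation": [-0.02, 0, 0], "fingers": 0.1}
  ]
}}

```text
time: 19.15
tcp_pos: [0.4984, 0.1754, 0.2346]
orientation: [-1.311, 1.154, 1.317]
wrist_force: [1.2, 0.5, 0.2]
opening: 0.0483
```

```bash
python3 - <<'E'
from rel import *
st(); c=cam("wrist"); pickle.dump(c,open("w13.pkl","wb")); save("w13",c["img"],1.5); plan(down(95,fw(.136,.049,.22)),n=5)
E
```

```text
t19.15 pos [0.4984 0.1754 0.2346] yaw 97.98 tilt [-0.0116 -0.0081] open 0.0483 F [1.25 0.55 0.22] j [ 0.12  0.09  1.72 -0.01  1.35 -1.59]
dist 0.1508 rot [ 2.99 -0.39 -0.51] rows 5
{"twist":[0.6, -0.1, -0.1],"translation":[0.0037, 0.0282, -0.0101]}
{"twist":[0.6, -0.1, -0.1],"translation":[0.0037, 0.0281, -0.0104]}
{"twist":[0.6, -0.1, -0.1],"translation":[0.0036, 0.0279, -0.0107]}
{"twist":[0.6, -0.1, -0.1],"translation":[0.0035, 0.0278, -0.011]}
{"twist":[0.6, -0.1, -0.1],"translation":[0.0034, 0.0277, -0.0113]}
```

View pics/w13.png

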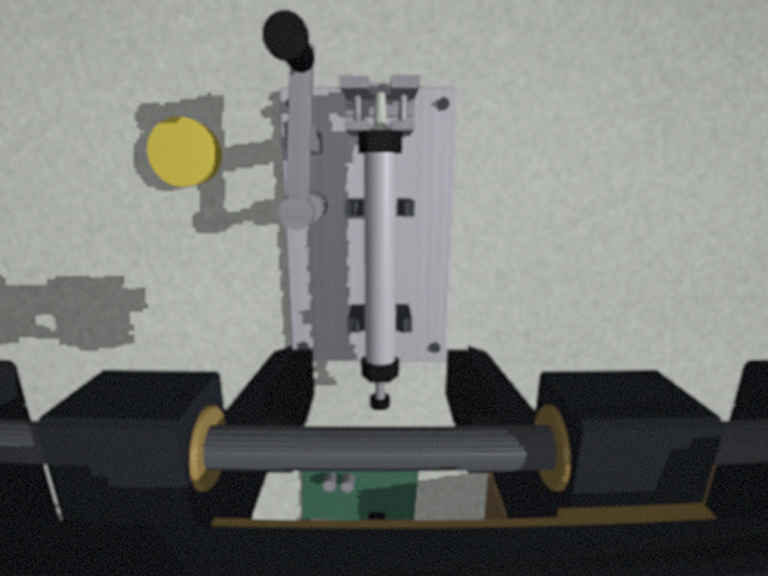

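The pump lies in both V blocks, with the nozzle in the notch at (382,108) and the cap at the buffer (y≈128). The knob head is at (286,35). Next I'll go to the knob.

```bash
python3 - <<'E'
from rel import *
c=pickle.load(open("w13.pkl","rb")); k=atz(c,286/1.5,35/1.5,.137); iT=np.linalg.inv(fixT()); f=iT@np.r_[k,1]; h=iT@np.r_[pt(c,296/1.5,211/1.5),1]
d=f[:2]-h[:2]; print(k,pt(c,286/1.5,35/1.5),f,h,np.degrees(np.arctan2(d[0],-d[1])),np.linalg.norm(d))
P=cloud(c);Q=P@iT[:3,:3].T+iT[:3,3]
for y in (-.018,.018):
    m=(abs(Q[...,1]-y)<.004)&(Q[...,2]>.058)&(Q[...,2]<.075)&(Q[...,0]>.08)&(Q[...,0]<.112); print("buffer x",Q[m][:,0].min(),Q[m][:,0].max())
m=(abs(Q[...,1])<.006)&(Q[...,2]>.062)&(Q[...,0]>.07)&(Q[...,0]<.112); print("cap x",Q[m][:,0].min(),Q[m][:,0].max())
E
```

```text
[0.36617122 0.10681521 0.137     ] [0.36569754 0.10637418 0.13516803] [0.13670286 0.04784984 0.137      1.        ] [0.04376513 0.05463769 0.09441418 1.        ] 85.82273229073469 0.09318528596642126
buffer x 0.0976379835313887 0.10225835396953714
buffer x 0.08687488278954908 0.10222657218860964
cap x 0.07030065198146812 0.09737940352872654
```

Call:
{"op": "move_arm", "data": {
  "increments": [
    {"twist": [0.6, 0, 0], "translation": [0.001, 0.028, -0.0101], "fingers": 0.1},
    {"twist": [0.6, 0, 0], "translation": [0.001, 0.028, -0.0104], "fingers": 0.1},
    {"twist": [0.6, 0, 0], "translation": [0.001, 0.028, -0.0107], "fingers": 0.1},
    {"twist": [0.6, 0, 0], "translation": [0.001, 0.028, -0.011], "fingers": 0.1},
    {"twist": [0.6, 0, 0], "translation": [0.001, 0.028, -0.0113], "fingers": 0.1},
    {"twist": [0, 0, 0], "translation": [0, 0, 0], "fingers": 0.1}
  ]
}}

```text
time: 19.8
tcp_pos: [0.3618, 0.1042, 0.2337]
orientation: [-1.275, 1.177, 1.273]
wrist_force: [0.3, -0.2, -0.2]
opening: 0.0488
```

```bash
python3 - <<'E'
from rel import *
st(); turnstat(); c=cam("wrist"); pickle.dump(c,open("w14.pkl","wb")); save("w14",c["img"],1.5)
E
```

```text
t19.80 pos [0.3618 0.1042 0.2337] yaw 94.95 tilt [-0.0055 -0.0077] open 0.0488 F [ 0.26 -0.17 -0.21] j [-0.03 -0.29  2.07 -0.01  1.37 -1.69]
fix pos [0.1414 0.0498 0.2337] turn(pos) 87.0 r 0.0996 tool 87.0
```

View pics/w14.png

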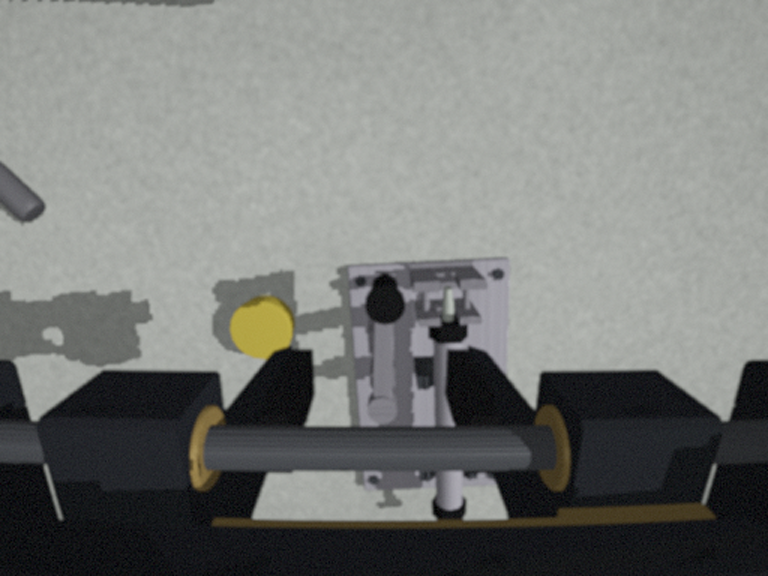

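```bash
python3 - <<'E'
from rel import *
c=pickle.load(open("w14.pkl","rb")); print(atz(c,385/1.5,303/1.5,.137)); st()
plan(down(95,[.3672,.107,.15]),n=3)
E
```

```text
[0.36447424 0.1059014  0.137     ]
t19.85 pos [0.3633 0.1046 0.2342] yaw 94.95 tilt [-0.0037 -0.0075] open 0.0486 F [-0.29 -0.12  0.12] j [-0.03 -0.29  2.06 -0.01  1.37 -1.69]
dist 0.0843 rot [-0.05 -0.41 -0.25] rows 3
{"twist":[-0.0, -0.1, -0.1],"translation":[0.0281, -0.0015, 0.0009]}
{"twist":[-0.0, -0.1, -0.1],"translation":[0.0281, -0.0014, 0.0008]}
{"twist":[-0.0, -0.1, -0.1],"translation":[0.0281, -0.0014, 0.0008]}
```

Call:
{"op": "move_arm", "data": {
  "increments": [
    {"twist": [0, -0.2, -0.1], "translation": [0.028, -0.001, 0.001], "fingers": 0.1},
    {"twist": [0, -0.1, -0.1], "translation": [0.028, -0.001, 0.001], "fingers": 0.1},
    {"twist": [0, 0, 0], "translation": [0.02, -0.001, 0], "fingers": 0.1},
    {"twist": [0, 0, 0], "translation": [0, 0, 0], "fingers": 0.1},
    {"twist": [0, 0, 0], "translation": [0, 0, 0], "fingers": 0.1}
  ]
}}

```text
time: 20.35
tcp_pos: [0.3709, 0.1075, 0.1582]
orientation: [-1.276, 1.164, 1.267]
wrist_force: [-0.1, -0.0, -0.1]
opening: 0.0484
```

```bash
python3 - <<'E'
from rel import *
st(); turnstat(); plan(down(95,[.3668,.107,.098]),n=3)
E
```

```text
t20.35 pos [0.3709 0.1075 0.1582] yaw 94.95 tilt [ 0.0062 -0.001 ] open 0.0484 F [-0.15 -0.02 -0.07] j [-0.03 -0.18  2.14 -0.    1.17 -1.68]
fix pos [0.132  0.0478 0.1582] turn(pos) 85.5 r 0.0903 tool 87.0
dist 0.0603 rot [-0.05 -0.09  0.35] rows 3
{"twist":[-0.0, -0.0, 0.1],"translation":[0.02, 0.0015, -0.0]}
{"twist":[-0.0, -0.0, 0.1],"translation":[0.02, 0.0014, -0.0]}
{"twist":[-0.0, -0.0, 0.1],"translation":[0.02, 0.0014, -0.0]}
```

Call:
{"op": "move_arm", "data": {
  "increments": [
    {"twist": [0, 0, 0.2], "translation": [0.016, 0.003, 0], "fingers": 0.1},
    {"twist": [0, 0, 0.2], "translation": [0.02, 0.0025, 0], "fingers": 0.1},
    {"twist": [0, 0, 0], "translation": [0.016, 0.002, 0], "fingers": 0.0},
    {"twist": [0, 0, 0], "translation": [0.004, 0, 0], "fingers": 0.0},
    {"twist": [0, 0, 0], "translation": [0, 0, 0], "fingers": 0.0}
  ]
}}

```text
time: 20.85
tcp_pos: [0.3701, 0.1074, 0.1067]
orientation: [-1.279, 1.161, 1.265]
wrist_force: [-0.4, 0.1, -0.1]
opening: 0.0444
```

```bash
python3 - <<'E'
from rel import *
st(); turnstat(); plan(down(95,[.3672,.107,.0975]),n=1)
E
```

```text
t20.85 pos [0.3701 0.1074 0.1067] yaw 95.01 tilt [ 0.0095 -0.0016] open 0.0444 F [-0.37  0.13 -0.07] j [-0.03 -0.09  2.18 -0.    1.04 -1.68]
fix pos [0.1328 0.0478 0.1067] turn(pos) 85.5 r 0.0910 tool 87.1
dist 0.0096 rot [ 0.01 -0.14  0.53] rows 1
{"twist":[0.0, -0.1, 0.5],"translation":[0.0092, 0.003, -0.0001]}
```

Call:
{"op": "move_arm", "data": {
  "increments": [
    {"twist": [0, -0.1, 0.4], "translation": [0.007, 0.004, 0], "fingers": 0.0},
    {"twist": [0, 0, 0], "translation": [0.0025, 0.001, 0], "fingers": -0.2},
    {"twist": [0, 0, 0], "translation": [0, 0, 0], "fingers": -1},
    {"twist": [0, 0, 0], "translation": [0, 0, 0], "fingers": -1},
    {"twist": [0, 0, 0], "translation": [0, 0, 0], "fingers": -1},
    {"twist": [0, 0, 0], "translation": [0, 0, 0], "fingers": -1}
  ],
  "force": 40
}}

```text
time: 21.45
tcp_pos: [0.3676, 0.107, 0.0994]
orientation: [-1.277, 1.161, 1.268]
wrist_force: [1.0, -0.3, -3.1]
opening: 0.0201
```

```bash
python3 - <<'E'
from rel import *
st(); turnstat()
E
```

```text
t21.45 pos [0.3676 0.107  0.0994] yaw 95.02 tilt [ 0.0075 -0.0003] open 0.0201 F [ 1.04 -0.29 -3.08] j [-0.03 -0.08  2.19 -0.    1.02 -1.69]
fix pos [0.1353 0.0478 0.0994] turn(pos) 85.6 r 0.0935 tool 87.1
```

Gripped. Now I'll lift by about 5 mm so the lift ends near 0.031.

Call:
{"op": "move_arm", "data": {
  "increments": [
    {"twist": [0, 0, 0], "translation": [-0.003, 0, 0], "fingers": -1},
    {"twist": [0, 0, 0], "translation": [-0.003, 0, 0], "fingers": -1}
  ]
}}

```text
time: 21.65
tcp_pos: [0.368, 0.107, 0.1048]
orientation: [-1.278, 1.16, 1.266]
wrist_force: [5.7, 1.3, -11.5]
opening: 0.0195
```

Call:
{"op": "move_arm", "data": {
  "increments": [
    {"twist": [0, 0, 0], "translation": [-0.0015, 0, 0], "fingers": -1}
  ]
}}

```text
time: 21.75
tcp_pos: [0.368, 0.107, 0.1061]
orientation: [-1.278, 1.16, 1.266]
wrist_force: [3.9, 0.3, -10.5]
opening: 0.0198
```

```bash
python3 - <<'E'
from rel import *
st(); turnstat()
E
```

```text
t21.75 pos [0.368  0.107  0.1061] yaw 94.99 tilt [0.0094 0.    ] open 0.0198 F [  3.92   0.33 -10.5 ] j [-0.03 -0.09  2.19  0.    1.04 -1.69]
fix pos [0.1349 0.0479 0.1061] turn(pos) 85.6 r 0.0931 tool 87.1
```

Call:
{"op": "move_arm", "data": {
  "increments": [
    {"twist": [4, 0, 0], "translation": [0.0008, -0.0003, 0.0068], "fingers": -1},
    {"twist": [6, 0, 0], "translation": [0.0006, -0.0005, 0.0099], "fingers": -1},
    {"twist": [6, 0, 0], "translation": [0.0003, -0.0005, 0.0099], "fingers": -1}
  ]
}}

```text
time: 22.05
tcp_pos: [0.3697, 0.1331, 0.1035]
orientation: [-1.064, 1.29, 1.052]
wrist_force: [6.6, -0.2, -10.6]
opening: 0.0195
```

```bash
python3 - <<'E'
from rel import *
st(); turnstat()
E
```

```text
t22.05 pos [0.3697 0.1331 0.1035] yaw 78.41 tilt [ 0.0105 -0.0009] open 0.0195 F [  6.61  -0.18 -10.55] j [ 0.04 -0.06  2.17 -0.    1.03 -1.33]
fix pos [0.1296 0.0223 0.1035] turn(pos) 69.5 r 0.0935 tool 70.5
```

Call:
{"op": "move_arm", "data": {
  "increments": [
    {"twist": [6, 0, 0], "translation": [0, -0.0005, 0.0099], "fingers": -1},
    {"twist": [6, 0, 0], "translation": [0, -0.0005, 0.0099], "fingers": -1},
    {"twist": [6, 0, 0], "translation": [0, -0.0005, 0.0099], "fingers": -1},
    {"twist": [6, 0, 0], "translation": [0, -0.0005, 0.0099], "fingers": -1},
    {"twist": [6, 0, 0], "translation": [0, -0.0005, 0.0099], "fingers": -1},
    {"twist": [6, 0, 0], "translation": [0, -0.0005, 0.0099], "fingers": -1}
  ]
}}

```text
time: 22.65
tcp_pos: [0.3996, 0.1834, 0.101]
orientation: [-0.567, 1.489, 0.552]
wrist_force: [4.2, -2.5, -10.3]
opening: 0.0198
```

```bash
python3 - <<'E'
from rel import *
st(); turnstat()
E
```

```text
t22.65 pos [0.3996 0.1834 0.101 ] yaw 41.03 tilt [ 0.0107 -0.0066] open 0.0198 F [  4.2   -2.5  -10.25] j [ 0.17  0.06  2.06 -0.01  1.02 -0.55]
fix pos [ 0.0931 -0.0234  0.101 ] turn(pos) 33.1 r 0.0936 tool 33.1
```

Call:
{"op": "move_arm", "data": {
  "increments": [
    {"twist": [6, 0, 0], "translation": [-0.0004, -0.0005, 0.0099], "fingers": -1},
    {"twist": [6, 0, 0], "translation": [-0.0004, -0.0005, 0.0099], "fingers": -1},
    {"twist": [6, 0, 0], "translation": [-0.0004, -0.0005, 0.0099], "fingers": -1},
    {"twist": [6, 0, 0], "translation": [-0.0004, -0.0005, 0.0099], "fingers": -1},
    {"twist": [5, 0, 0], "translation": [-0.0004, -0.0004, 0.0083], "fingers": -1},
    {"twist": [0, 0, 0], "translation": [0, 0, 0], "fingers": -1}
  ]
}}

```text
time: 23.25
tcp_pos: [0.4417, 0.2037, 0.0986]
orientation: [-0.16, 1.562, 0.141]
wrist_force: [4.2, 1.3, -9.4]
opening: 0.0197
```

```bash
python3 - <<'E'
from rel import *
st(); turnstat()
E
```

```text
t23.25 pos [0.4417 0.2037 0.0986] yaw 10.98 tilt [ 0.0044 -0.0119] open 0.0197 F [ 4.15  1.26 -9.42] j [ 0.2   0.17  1.94 -0.01  1.03  0.01]
fix pos [ 0.0486 -0.0377  0.0986] turn(pos) 4.1 r 0.0929 tool 3.1
```

Call:
{"op": "move_arm", "data": {
  "increments": [
    {"twist": [3.3, 0, 0], "translation": [-0.0005, -0.0002, 0.0064], "fingers": -1},
    {"twist": [0, 0, 0], "translation": [0, 0, 0], "fingers": -1}
  ]
}}

```text
time: 23.45
tcp_pos: [0.4466, 0.2045, 0.0976]
orientation: [-0.118, 1.568, 0.098]
wrist_force: [3.4, 2.8, -10.3]
opening: 0.0199
```

```bash
python3 - <<'E'
from rel import *
st(); turnstat(); plan(down(8,tcpT()[:3,3]),n=1)
c=cam("side"); save("s15",c["img"][110:240,120:290],4.5)
E
```

```text
t23.45 pos [0.4466 0.2045 0.0976] yaw 7.90 tilt [ 0.0013 -0.0126] open 0.0199 F [  3.44   2.83 -10.27] j [ 0.2   0.18  1.92 -0.01  1.04  0.07]
fix pos [ 0.0436 -0.0379  0.0976] turn(pos) 1.0 r 0.0929 tool -0.0
dist 0.0 rot [-0.1  -0.02  0.72] rows 1
{"twist":[-0.1, -0.0, 0.7],"translation":[0.0, 0.0, 0.0]}
```

View pics/s15.png

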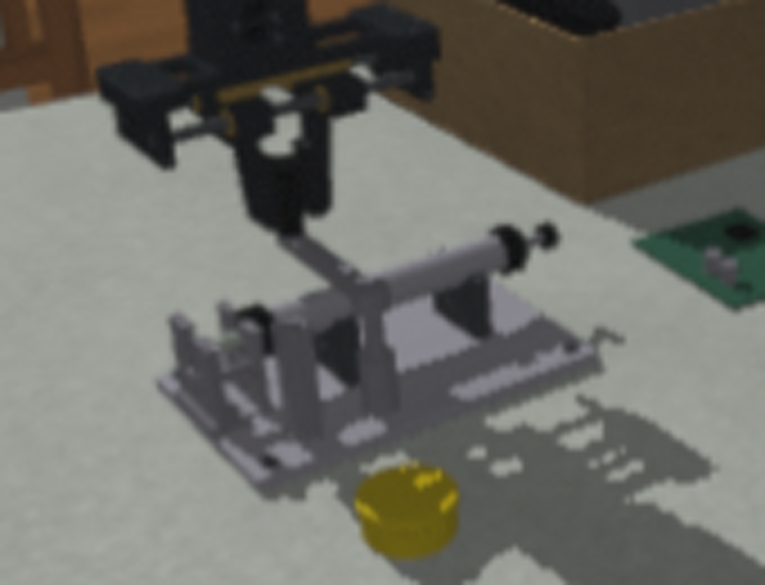

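Call:
{"op": "move_arm", "data": {
  "increments": [
    {"twist": [0.1, 0, 0.4], "translation": [0.002, 0, 0.0005], "fingers": -1},
    {"twist": [0, 0, 0.2], "translation": [0.0025, 0, 0], "fingers": -1},
    {"twist": [0, 0, 0], "translation": [0.0025, 0, 0], "fingers": -1},
    {"twist": [0, 0, 0], "translation": [0.002, 0, 0], "fingers": -1}
  ]
}}

```text
time: 23.9
tcp_pos: [0.4458, 0.2049, 0.0879]
orientation: [-0.113, 1.568, 0.112]
wrist_force: [3.3, 2.0, -7.5]
opening: 0.0199
```

```bash
python3 - <<'E'
from rel import *
st(); turnstat()
E
```

```text
t23.90 pos [0.4458 0.2049 0.0879] yaw 8.22 tilt [-0.0002 -0.0005] open 0.0199 F [ 3.33  1.98 -7.54] j [ 0.19  0.19  1.93 -0.    1.02  0.05]
fix pos [ 0.0443 -0.0383  0.0879] turn(pos) 1.4 r 0.0934 tool 0.3
```

Call:
{"op": "move_arm", "data": {
  "increments": [
    {"twist": [0, 0, 0], "translation": [0.0015, 0, 0.0008], "fingers": -1},
    {"twist": [0, 0, 0], "translation": [0.0012, 0, 0.0008], "fingers": -1}
  ]
}}

```text
time: 24.1
tcp_pos: [0.4467, 0.2051, 0.0847]
orientation: [-0.113, 1.57, 0.113]
wrist_force: [1.5, 2.5, -7.8]
opening: 0.0196
```

Call:
{"op": "move_arm", "data": {
  "increments": [
    {"twist": [0, 0, 0], "translation": [0.0008, 0, 0.0005], "fingers": -1}
  ]
}}

```text
time: 24.2
tcp_pos: [0.4468, 0.2052, 0.0836]
orientation: [-0.113, 1.571, 0.113]
wrist_force: [1.4, 1.8, -8.2]
opening: 0.0199
```

Call:
{"op": "move_arm", "data": {
  "increments": [
    {"twist": [0, 0, 0], "translation": [0.0008, 0, 0], "fingers": -1}
  ]
}}

```text
time: 24.3
tcp_pos: [0.4468, 0.2052, 0.0827]
orientation: [-0.113, 1.571, 0.113]
wrist_force: [1.9, 3.3, -7.0]
opening: 0.0197
```

Call:
{"op": "move_arm", "data": {
  "increments": [
    {"twist": [0, 0, 0], "translation": [0.0007, 0, 0], "fingers": -1}
  ]
}}

```text
time: 24.4
tcp_pos: [0.4468, 0.2052, 0.082]
orientation: [-0.113, 1.571, 0.113]
wrist_force: [2.1, 2.5, -7.9]
opening: 0.02
```

Call:
{"op": "move_arm", "data": {
  "increments": [
    {"twist": [0, 0, 0], "translation": [0.0006, 0, 0], "fingers": -1}
  ]
}}

```text
time: 24.5
tcp_pos: [0.4468, 0.2053, 0.0814]
orientation: [-0.113, 1.571, 0.113]
wrist_force: [0.0, 2.5, -4.4]
opening: 0.0197
```

Call:
{"op": "move_arm", "data": {
  "increments": [
    {"twist": [0, 0, 0], "translation": [0.0006, 0, 0], "fingers": -1}
  ]
}}

```text
time: 24.6
tcp_pos: [0.447, 0.2055, 0.0812]
orientation: [-0.113, 1.57, 0.113]
wrist_force: [-0.3, 3.2, -1.7]
opening: 0.02
```

Call:
{"op": "move_arm", "data": {
  "increments": [
    {"twist": [0, 0, 0], "translation": [0.0005, 0, 0], "fingers": -1}
  ]
}}

```text
time: 24.7
tcp_pos: [0.4471, 0.2056, 0.0811]
orientation: [-0.113, 1.57, 0.113]
wrist_force: [-0.7, 2.5, -1.3]
opening: 0.0198
```

Call:
{"op": "move_arm", "data": {
  "increments": [
    {"twist": [0, 0, 0], "translation": [0.0004, 0, 0], "fingers": -1}
  ]
}}

```text
time: 24.8
tcp_pos: [0.4472, 0.2057, 0.0811]
orientation: [-0.113, 1.57, 0.113]
wrist_force: [-1.2, 2.2, -1.7]
opening: 0.0194
```

Call:
{"op": "move_arm", "data": {
  "increments": [
    {"twist": [0, 0, 0], "translation": [0.0003, 0, 0], "fingers": -1}
  ]
}}

```text
time: 24.9
tcp_pos: [0.4472, 0.2057, 0.081]
orientation: [-0.113, 1.57, 0.113]
wrist_force: [-1.0, 2.1, -0.1]
opening: 0.0197
```

```bash
python3 - <<'E'
from rel import *
st(); turnstat()
E
```

```text
t24.90 pos [0.4472 0.2057 0.081 ] yaw 8.24 tilt [-0.0021 -0.0001] open 0.0197 F [-1.02  2.1  -0.14] j [0.19 0.21 1.93 0.   1.   0.05]
fix pos [ 0.0428 -0.0389  0.081 ] turn(pos) 0.5 r 0.0939 tool 0.3
```

Call:
{"op": "move_arm", "data": {
  "increments": [
    {"twist": [0, 0, 0], "translation": [0, 0, 0], "fingers": -1}
  ],
  "force": 5
}}

```text
time: 25.0
tcp_pos: [0.4473, 0.2055, 0.0813]
orientation: [-0.113, 1.57, 0.113]
wrist_force: [-1.0, -0.5, -0.9]
opening: 0.0214
```

Call:
{"op": "move_arm", "data": {
  "increments": [
    {"twist": [0, 0, 0], "translation": [0, 0, 0], "fingers": -0.4},
    {"twist": [0, 0, 0], "translation": [0, 0, 0], "fingers": -0.2},
    {"twist": [0, 0, 0], "translation": [0, 0, 0], "fingers": 0.0},
    {"twist": [0, 0, 0], "translation": [0, 0, 0], "fingers": 0.1}
  ]
}}

```text
time: 25.4
tcp_pos: [0.4487, 0.2048, 0.0822]
orientation: [-0.113, 1.567, 0.111]
wrist_force: [0.9, -0.6, 0.3]
opening: 0.0473
```

```bash
python3 - <<'E'
from rel import *
st(); turnstat(); c=cam("wrist"); save("w16",c["img"],1.5)
E
```

```text
t25.40 pos [0.4487 0.2048 0.0822] yaw 8.18 tilt [ 0.0006 -0.0012] open 0.0473 F [ 0.9  -0.64  0.33] j [ 0.19  0.21  1.93 -0.    1.    0.05]
fix pos [ 0.0415 -0.0379  0.0822] turn(pos) -0.3 r 0.0929 tool 0.3
```

View pics/w16.png

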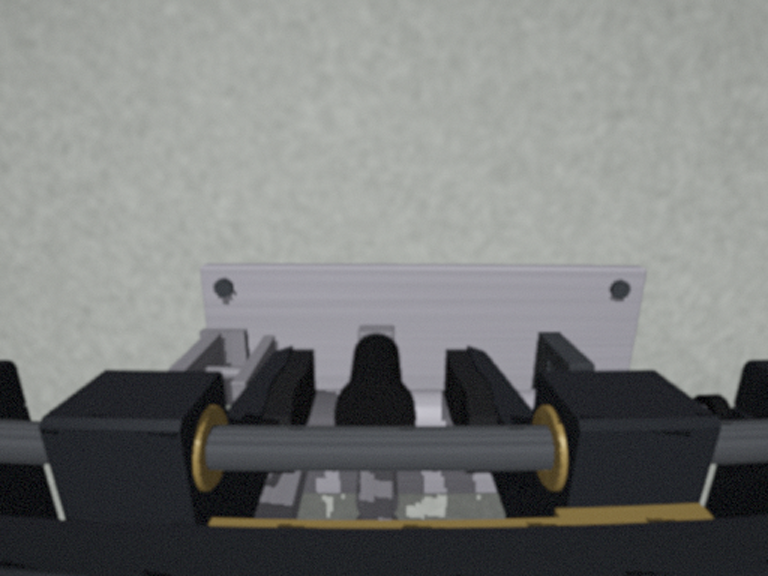

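The knob is at (376,390), clear between the open fingers. I'll go straight up and do a final check.

Call:
{"op": "move_arm", "data": {
  "increments": [
    {"twist": [0, 0, 0], "translation": [-0.015, 0, 0], "fingers": 0.2},
    {"twist": [0, 0, 0], "translation": [-0.03, 0, 0], "fingers": 0.2},
    {"twist": [0, 0, 0], "translation": [-0.04, 0, 0], "fingers": 0.2},
    {"twist": [0, 0, 0], "translation": [-0.04, 0, 0], "fingers": 0.2},
    {"twist": [0, 0, 0], "translation": [-0.03, 0, 0], "fingers": 0.2},
    {"twist": [0, 0, 0], "translation": [-0.01, 0, 0], "fingers": 0.2},
    {"twist": [0, 0, 0], "translation": [0, 0, 0], "fingers": 0.2}
  ]
}}

```text
time: 26.15
tcp_pos: [0.4474, 0.2044, 0.2515]
orientation: [-0.113, 1.571, 0.11]
wrist_force: [1.0, -0.3, 0.2]
opening: 0.0527
```

```bash
python3 - <<'E'
from rel import *
st(); c=cam("wrist"); save("w17",c["img"][100:300,130:390],3); save("sd17",cam("side")["img"],1.5); save("sc17",cam("scene")["img"],1.5)
P=cloud(c);iT=np.linalg.inv(fixT());Q=P@iT[:3,:3].T+iT[:3,3]
for y in (-.018,.018):
    m=(abs(Q[...,1]-y)<.004)&(Q[...,2]>.058)&(Q[...,2]<.075)&(Q[...,0]>.09)&(Q[...,0]<.112); print("buffer x",Q[m][:,0].min(),Q[m][:,0].max())
m=(abs(Q[...,1])<.006)&(Q[...,2]>.0615)&(Q[...,0]>.07)&(Q[...,0]<.112); print("cap x",Q[m][:,0].min(),Q[m][:,0].max())
m=(Q[...,2]>.1)&(Q[...,2]<.13)&(abs(Q[...,0]-.042)<.03)&(abs(Q[...,1]+.04)<.03); print("knob head",np.median(Q[m],0))
m=(Q[...,2]>.06)&(Q[...,2]<.09)&(abs(Q[...,0]-.042)<.007)&(abs(Q[...,1]-.03)<.012); print("bar top",np.median(Q[m],0))
E
```

```text
t26.15 pos [0.4474 0.2044 0.2515] yaw 8.15 tilt [-0.0033 -0.0023] open 0.0527 F [ 0.97 -0.27  0.21] j [ 0.19 -0.02  1.79 -0.    1.37  0.05]
buffer x 0.0976427249812114 0.10386363949674926
buffer x 0.09754760737896673 0.10307013363188688
cap x 0.07001353447789238 0.09775672459628537
knob head [ 0.04332753 -0.04017871  0.11806749]
bar top [0.04311075 0.03010652 0.07320795]
```

View pics/w17.png

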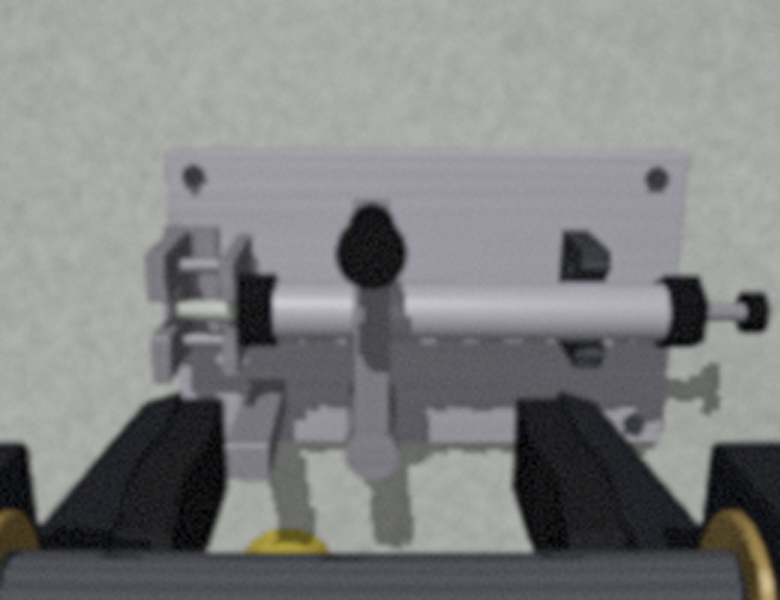

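View pics/sc17.png

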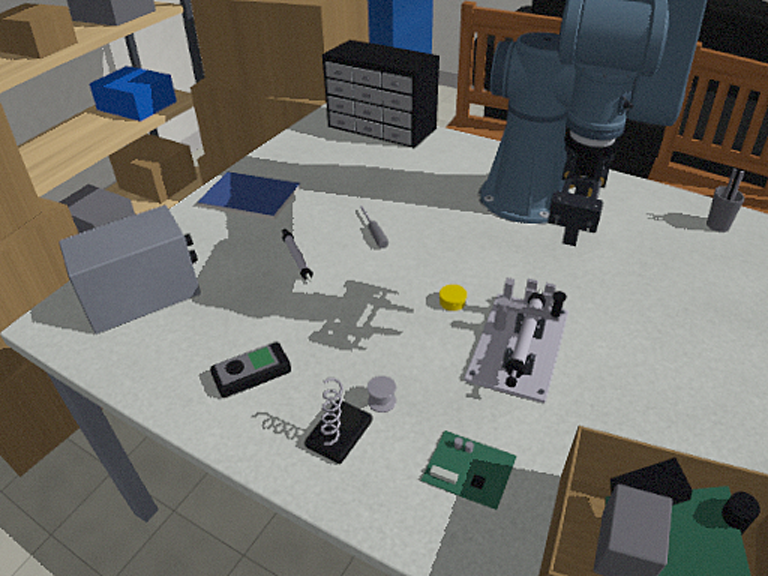

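View pics/sd17.png

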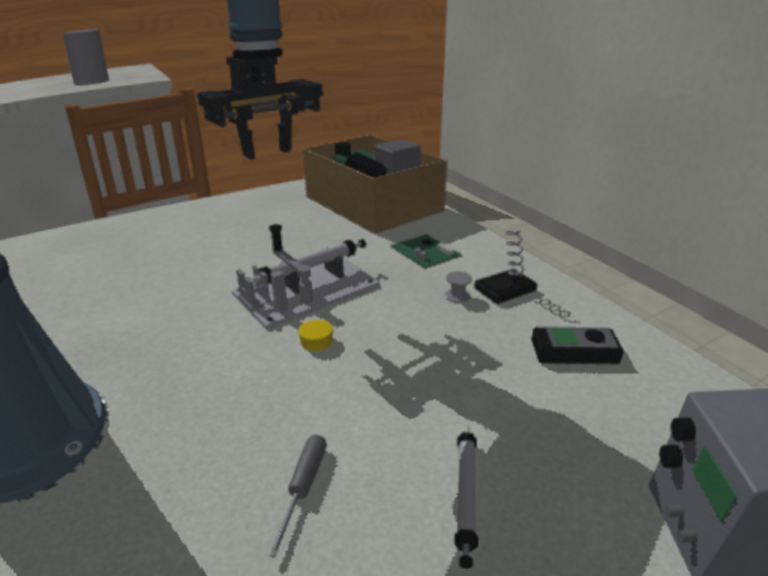

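The overhead crop shows the cap at (258,308) against the buffer at (238,300), the nozzle in the notch, and the bar square across the barrel with the knob at (371,255). The bystanders look unmoved in both room views, so I'm handing it in.

```bash
python3 -c "
from bench import manip
print(manip.sign_off())"
```

```text
the job is handed in; nothing more can be done
None
```

The pump is loaded in the cradle with the clamp bar holding it, and I handed the job in at about 26 s of the 72 s allowed. No verdict was reported.

- **Clamp aside:** I lifted the bar by its knob to about 0.03 m, turned it aside and let it down on the rest post. Setting it down pressed the post with about 22 N for a moment before I eased off.
- **Pump placed:** I picked the larger of the two look-alikes; its end caps measured 176 mm apart against 147 mm on the other. It touched down in the V blocks with about 6 N, nozzle in the notch.
- **Buffer press:** I slid the pump until the wrist read 5 to 7 N for about 0.9 s, with a peak of 7. That reading includes V-block friction, so the plate itself saw slightly less. I eased back to about 1 to 2 N before letting go.
- **Bar back down:** I turned the bar back square across the barrel and eased it down until the spring carried itself, without pressing on it.

**Last checks:**
- **Cap and buffer:** the cap face and buffer face both measured at x ≈ 97.6 to 97.8 mm. They agree within the camera's error, so a sub-millimetre gap can't be ruled out by sight.
- **Bar height:** the bar's top read 73.2 mm against 74 mm expected on a seated pump, and the knob's top 118 mm against 119 mm. Both are within calibration.
- **Bar turn:** about 0.3° to 0.5° when I let it go.
- **Surroundings:** the gripper is well clear, and the tin, spool, meter, board and screwdriver look unmoved.

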